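Fetch the hemmed-in slide carrier and clip it to the stage

TASK

The slide carrier standing in the grey rack is hemmed in by two vials. First stand both vials upright on the grey side tray, leaving the carrier in the rack; then lift the carrier out and press it straight down, centred and fully home, into the spring clip of the stage; only then put each vial back upright on the spot in the rack where it stood at the start. Do not knock over the vials or disturb the plastic beaker, the loose cap and the marker.

Things in the scene. Friction and masses are not known exactly. Their poses are not given: they have to be found in the camera images.
- carrier_grip (a point): Slide carrier, loose, 100 g: upright aluminium plate 84 mm wide (y), 5 mm thick (x), lower edge tapered, with a white plastic grip bar 84 x 12 x 26 mm along its top; 78 mm tall. Point: centre of the grip bar, 65 mm above the lower edge. Grip the bar across its 12 mm (x). Both ways round are alike. Starts on the rack's base between the vials, 7 to 11 mm from each: no room for a finger.
- capped_vial_mid (a point): Capped vial, loose: clear cylinder with brown soil in it and a white ribbed screw cap fixed on, 46 mm diameter, 90 mm tall, 70 to 150 g. Point: its centre, 45 mm above its underside; z up. It starts on the front or the rear stand of the rack, the open vial on the other.
- open_vial_mid (a point): Open vial, loose: empty clear glass vial without a cap, 46 mm diameter, 82 mm tall, 45 to 85 g. Point: its centre, 41 mm above its underside; z up. It starts on the other stand of the rack.
- rack: Grey rack, fixed: base 170 (x) x 100 (y) x 6 mm. Origin: centre of its underside. Along y across its middle runs a slot 8 mm wide (x) and 88 mm long between ribs that reach 22 mm above the worktop; the carrier stands in it on the base. Two flat vial stands marked by white rings lie at x = -38 mm (front) and +38 mm (rear), y = 0, 6 mm above the worktop; the vials start within 3 mm of them.
- tray: Grey shallow side tray, fixed: 200 (x) x 110 (y) x 12 mm outside, walls 4 mm, floor 4 mm thick. Origin: centre of its underside. Empty at the start; both vials fit in a row along its x, 84 mm apart. It stands left or right of the rack, the stage with the clip on the other side.
- clip_seat (a point): Spring clip on a dark steel stage, fixed, 75 (x) x 100 (y) mm: two upright steel jaws 84 mm long (y), 1 mm apart, flared to a 16 mm mouth 32 mm above this point. Point: middle of the clip's floor, 10 mm above the worktop, where the carrier's lower edge rests when home. The plate goes in from above, width along y. The sprung jaws part in x as it is pressed in (some 8 N), then hold it. z up.
- plastic_beaker: Bystander: translucent white plastic beaker, 75 mm wide, 98 mm tall. Origin: centre of its underside. Leave alone.
- loose_cap: Bystander: white ribbed screw cap, 44 mm wide, 23 mm tall, lying on the worktop. Origin: centre of its underside. Leave alone.
- marker: Bystander: marker pen, 12 mm thick, 133 mm long, lying on the worktop. Origin: centre of its underside. Leave alone.
Mind the look-alikes: they are no part of the job. Leave any green look-alike of the part that bears capped_vial_mid alone.

How it is judged:
On the way, in this order (a step that is already met when the one before it is completed fails the run):
1. both vials stand upright and released on the side tray, the carrier still in the rack (x of capped_vial_mid in the frame of tray between -0.085 and 0.085 m and y of capped_vial_mid in the frame of tray between -0.04 and 0.04 m and z of each of capped_vial_mid, open_vial_mid in the frame of tray below 0.055 m and angle between each of capped_vial_mid, open_vial_mid's own z axis and vertical below 0.1 rad and contact force between the fingers and capped_vial below 0.1 N and x of open_vial_mid in the frame of tray between -0.085 and 0.085 m and y of open_vial_mid in the frame of tray between -0.04 and 0.04 m and contact force between the fingers and open_vial below 0.1 N and distance of carrier_grip from where it was at the start of the episode below 0.015 m), for 0.2 s.
2. the carrier is fully home in the clip and released, both vials still away from the rack (x of carrier_grip in the frame of clip_seat between -0.005 and 0.005 m and y of carrier_grip in the frame of clip_seat between -0.012 and 0.012 m and z of carrier_grip in the frame of clip_seat between 0.06 and 0.0685 m and angle between carrier_grip's own z axis and vertical below 0.1 rad and angle between the x axis of carrier_grip and the x axis of clip_seat, either way round below 0.12 rad and contact force between the fingers and carrier below 0.1 N and distance of each of capped_vial_mid, open_vial_mid from where it was at the start of the episode above 0.06 m), for 0.2 s.
At the end, for the whole second after the job is handed in: The carrier stands upright in the clip, centred within 5 mm across and 12 mm along it, square within 0.12 rad, its lower edge within 3.5 mm of the clip's floor; each vial stands upright within 13 mm of where it stood at the start; all released and at rest (x of carrier_grip in the frame of clip_seat between -0.005 and 0.005 m and y of carrier_grip in the frame of clip_seat between -0.012 and 0.012 m and z of carrier_grip in the frame of clip_seat between 0.06 and 0.0685 m and angle between each of carrier_grip, capped_vial_mid, open_vial_mid's own z axis and vertical below 0.1 rad and angle between the x axis of carrier_grip and the x axis of clip_seat, either way round below 0.12 rad and distance of each of capped_vial_mid, open_vial_mid from where it was at the start of the episode below 0.013 m and linear speed of each of capped_vial, open_vial, carrier below 0.01 m/s); the robot touches nothing.
It fails at once if the capped vial is knocked over (angle between capped_vial_mid's own z axis and vertical above 0.6 rad).
It fails at once if the open vial is knocked over (angle between open_vial_mid's own z axis and vertical above 0.6 rad).
It fails at once if the plastic beaker is disturbed (distance of plastic_beaker from where it was at the start of the episode above 0.025 m).
It fails at once if the loose cap is disturbed (distance of loose_cap from where it was at the start of the episode above 0.025 m).
It fails at once if the marker is disturbed (distance of marker from where it was at the start of the episode above 0.025 m).
It also fails if it takes over 138 s, if anything falls off the work surface, if the arm or the gripper's body presses on something with over 40 N, if the wrist force passes 120 N, or if a joint passes its speed limit or range.

ROBOT

A 6-joint arm with a two-finger parallel gripper is mounted at the origin on a cart in front of the work surface, level with it; the furniture and walls round the work are solid. World frame = base frame: x ahead of the robot, y to its left, z up, the work surface at z = 0. Lengths are in m, angles in rad, forces in N, time in s.
With the tool pointing down it reaches from about 0.325 to 0.85 m from the base axis. Payload 15.5 kg.
Tool frame: the origin (TCP) lies midway between the tips of the shut fingers; the grasp point (between the pads) lies grip_depth behind it (grip_depth is the distance from the TCP to the grasp point, in m); z points along the fingers, y is the line along which they close (so a half turn about z gives the same grasp; the last joint's range is limited). The gripper opens to 91 mm and grips with 3 to 60 N. Pads are 32 mm wide; open, the fingers measure 118 mm over their backs; the gripper's body (76 mm by 178 mm) begins 60 mm behind the grasp point.
Start: joints at [1.238, 0.494, 1.345, -0, 1.302, -0.096], TCP at [0.147, 0.607, 0.175] pointing down, gripper open.
Joint ranges: [-2.91, 2.91], [-0.82, 2.16], [0.22, 2.67], [-1.22, 4.37], [0.12, 2.79], [-3.08, 3.08]. Speed limits (rad/s): [1.89, 1.89, 2.57, 3.01, 3.01, 3.01].

INTERFACE

Orientations are given as a unit quaternion [w, x, y, z].
In Python, from workcell import * gives the robot as it stands. The module is installed in compiled form; this text tells all that it offers.
- The arm moves only by the tool apply_moves, never from a script. Its argument "moves" is one flat list of numbers, 6 for each row, row after row: the shift along the tool's x, y, z in mm, then the turn, a rotation vector about the tool's x, y, z in degrees. A call has 1 to 8 rows; each row is the pose to reach, as a shift and turn from the pose commanded when the call began, along the tool's axes at that moment; what a row does not reach only later rows make up. A row lasts 1/10 s, in which the tool goes at most 50 mm and 8.59 degrees, less where a joint would pass 70% of its speed; a pose out of reach is approached as far as the arm can. A call with a gripper value outside its range is refused whole. "fingers" is the finger opening in mm, from 0 to 91.2, set as the call begins (left out, the last holds). The fingers move at their own pace and stop on an object; "squeeze" is the grip in N (left out, the last holds). Time passes only in rows, so rows that repeat a pose let the fingers close. It gives the time, the measured TCP pose, the force, the opening and the grip force at its end, in the units of the state.
- get_state(): the state, without advancing time (a new reading comes with each control period).
- snapshot(name): name is "scene" or "top" or "wrist"; returns the picture (384x512x3 uint8, blue, green, red); there is no depth.
- calibration(name): a dict with "vertical_fov" (degrees; the focal length in pixels is half the picture's height over the tangent of half this angle, whatever the lens; pixels are square), "cx", "cy" (the principal point, pixels), "rvec" (rotation vector, rad) and "tvec" (3), from world to camera coordinates, as OpenCV has them. Camera axes: x right, y down, z forward; pixel columns grow to the right and rows downward; lengths in m; the calibration is good to about 2 mm. A picture is of the moment at which its call begins: read the wrist's pose just before it. calibration takes no time and is no camera call; for the wrist camera it gives the pose at the moment of the call.
- close_job(): hands the job in; it is judged then, once.
The state is a dict: "time_s": time; "qpos": joint angles; "joint_velocities": joint speeds; "tau": joint torques, N m; "eef_pos": TCP position; "ee_rot": TCP orientation; "contact_force": force on the tool from outside, world axes, zero at the start; "torque": the same for the moment, N m; "gripper_width": opening from 0.0 (shut) to 1.0 (fully open); "grip_force": force on a finger pad.
Only numpy, scipy, OpenCV 4.12 (cv2) and the standard library are available. Lean on these libraries where they do the work, as an engineer would, in place of code of your own. Each camera call takes 0.05 s, during which the arm holds its last target. There are 200 camera calls.

## Working session

There is one attempt and no reset: what is moved stays moved. The work goes in short steps, Python scripts to look and compute and a tool call to move; the robot and the scene stay as the last step left them, time stands still between calls to the robot, and variables do not carry over. Pictures are saved under pics/ and viewed, at most 14 in all, crops included, and the job is handed in when it is done.

Besides the shell and the picture viewer there is one more tool, called after "Emit:" as name(argument=value, ...), one argument or row to a line, values as JSON. apply_moves: Moves the arm, as the interface text tells. Its arguments: {"type":"object","properties":{"moves":{"type":"array","items":{"type":"number"}},"fingers":{"type":"number"},"squeeze":{"type":"number"}},"required":["moves"]}

```bash
mkdir -p pics
cat > h.py <<'E'
from workcell import *
import numpy as np, cv2
from scipy.spatial.transform import Rotation as R
def cam(n):
    c=calibration(n); f=192/np.tan(np.radians(c["vertical_fov"])/2)
    K=np.array([[f,0,c["cx"]],[0,f,c["cy"]],[0,0,1]])
    return K,np.array(c["rvec"],float).ravel(),np.array(c["tvec"],float).ravel()
def ray(C,u,v,z):
    K,r,t=C; M=cv2.Rodrigues(r)[0]; o=-M.T@t; d=M.T@np.linalg.inv(K)@[u,v,1]
    return o+d*(z-o[2])/d[2]
def proj(C,p):
    K,r,t=C; return cv2.projectPoints(np.array(p,float).reshape(-1,1,3),r,t,K,None)[0].reshape(-1,2)
def snap(n,f,crop=None,s=1):
    im=snapshot(n); cv2.imwrite(f"pics/{f}_raw.png",im)
    if crop: x,y,w,h=crop; im=im[y:y+h,x:x+w]
    cv2.imwrite(f"pics/{f}.png",cv2.resize(im,None,fx=s,fy=s,interpolation=cv2.INTER_CUBIC))
E
python3 - <<'E'
from h import *
s=get_state(); print(s, grip_depth if 'grip_depth' in globals() else '')
snap("top","top0",s=1.5); snap("scene","sc0",s=1.5)
for n in("top","scene"):
    K,r,t=cam(n); M=cv2.Rodrigues(r)[0]; print(n,K[0,0],K[:2,2],-M.T@t,M.round(3).tolist())
E
```

```text
{'time_s': 0.0, 'qpos': array([ 1.23750365e+00,  4.94210885e-01,  1.34614634e+00,  2.76987769e-05,
        1.30251692e+00, -9.55014704e-02]), 'joint_velocities': array([ 0.00114756,  0.00015245, -0.00010851,  0.00030171,  0.00060011,
       -0.00150063]), 'tau': array([ 4.44678168e-03, -8.78814340e+01, -3.81844246e+01,  7.11446861e-02,
        5.35875012e-02, -1.41507221e-04]), 'eef_pos': array([0.14706414, 0.60699337, 0.17461593]), 'ee_rot': array([-1.49370623e-04,  1.18619310e-01,  9.92939600e-01, -6.23238263e-04]), 'contact_force': array([0.01677816, 0.12143078, 0.51578769]), 'torque': array([-0.06131346,  0.01438615, -0.0160547 ]), 'grip_force': 0.0, 'gripper_width': 1.0008601593161237} 0.0188
top 404.2671509255313 [252.92023494 194.52441068] [ 0.41276168 -0.02472149  1.05705113] [[0.013, -1.0, -0.009], [-0.992, -0.012, -0.122], [0.122, 0.01, -0.992]]
scene 419.4159460635064 [251.23739533 193.11276299] [-0.12802568 -0.76578159  0.67907219] [[0.754, -0.657, 0.009], [-0.329, -0.39, -0.86], [0.568, 0.646, -0.51]]
```

View pics/top0.png

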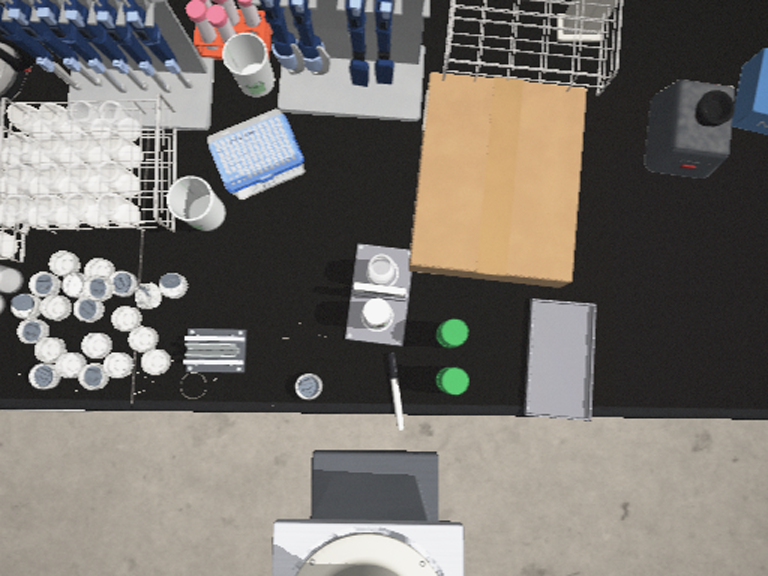

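View pics/sc0.png

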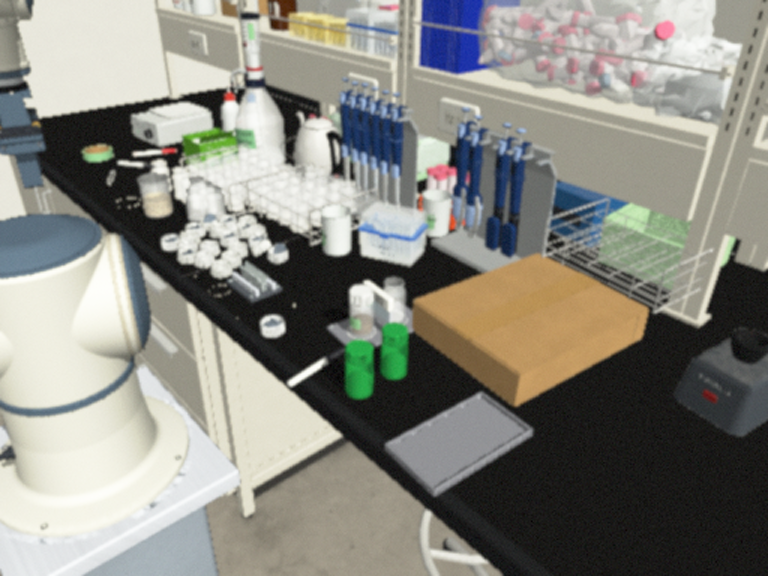

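Top view (1.5× pixels) shows these candidates for the capped vial: the white-capped one on the front stand (378,313), green look-alikes (453,332) and (454,380), and the loose cap (308,385). I choose the white-capped one in the rack. The open vial is at (380,268), the tray at right (560,358), the clip at left (215,350), the marker at (397,392) and the beaker near (195,203).

Run:
```python
from h import *
a=cv2.imread("pics/top0_raw.png"); 
c1=cv2.resize(a[155:235,215:295],None,fx=5,fy=5,interpolation=cv2.INTER_CUBIC)
c2=cv2.resize(a[205:265,115:175],None,fx=6.6667,fy=6.6667,interpolation=cv2.INTER_CUBIC)
cv2.imwrite("pics/crop1.png",np.hstack([c1,c2]))
C=cam("top")
for n,u,v,z in [("capped",378,313,.096),("open",380,268,.088),("rackc",379,294,.022),("gripbar",381,289,.078),("clip",213,350,.04),("trayc",560,358,.012),("tTL",530,300,.012),("tTR",595,303,.012),("tBL",526,415,.012),("tBR",592,418,.012),
 ("rTL",357,245,.006),("rTR",411,251,.006),("rBL",346,337,.006),("rBR",402,345,.006),("g1",453,332,.09),("g2",454,380,.09),("cap",308,385,.023),("m1",390,355,.006),("m2",402,428,.006),("beaker",195,200,.098),("boxTL",430,75,.08),("boxBL",412,268,.07),("boxBR",573,285,.07)]:
    print(n,ray(C,u/1.5,v/1.5,z).round(3)[:2])
```

```text
capped [ 0.497 -0.013]
open [ 0.57  -0.015]
rackc [ 0.536 -0.013]
gripbar [ 0.538 -0.017]
clip [0.436 0.263]
trayc [ 0.431 -0.324]
tTL [ 0.53  -0.275]
tTR [ 0.526 -0.386]
tBL [ 0.334 -0.264]
tBR [ 0.331 -0.376]
rTL [0.624 0.027]
rTR [ 0.615 -0.069]
rBL [0.462 0.043]
rBR [ 0.45  -0.054]
g1 [ 0.468 -0.133]
g2 [ 0.393 -0.134]
cap [0.38  0.104]
m1 [ 0.432 -0.034]
m2 [ 0.309 -0.055]
beaker [0.677 0.287]
boxTL [ 0.904 -0.096]
boxBL [ 0.574 -0.068]
boxBR [ 0.549 -0.331]
```

View pics/crop1.png

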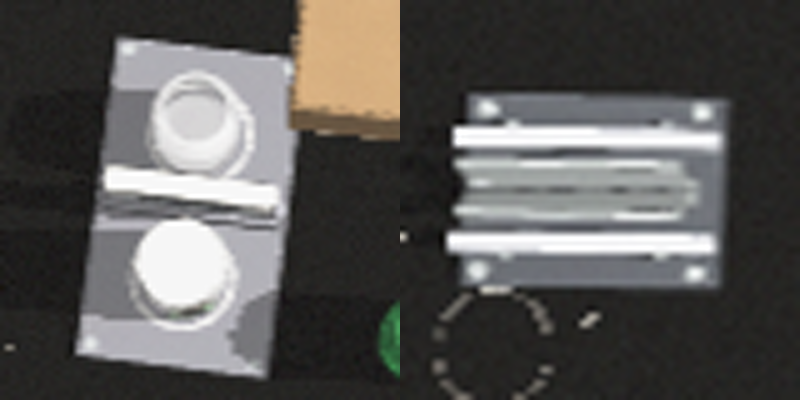

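The crop confirms it: the white-capped vial is in the front ring and the open glass vial in the rear ring. The carrier bar lies between them. The box corner is close to the rear right of the rack, so I'll measure its height next.

```bash
cat >> h.py <<'E'
def go(x,y,z,yaw,tilt=None):
    """shift/turn for TCP target, tool down, tool y axis at world angle yaw (deg)"""
    s=get_state(); q=s["ee_rot"]; R0=R.from_quat([q[1],q[2],q[3],q[0]])
    a=np.radians(yaw); ty=np.array([np.cos(a),np.sin(a),0]); tz=np.array([0,0,-1.]); tx=np.cross(ty,tz)
    R1=R.from_matrix(np.c_[tx,ty,tz])
    sh=R0.inv().apply(np.array([x,y,z])-s["eef_pos"])*1000
    tu=np.degrees((R0.inv()*R1).as_rotvec())
    print("go",sh.round(1),tu.round(2),"t",round(s["time_s"],2)); return sh,tu
E
python3 - <<'E'
from h import *
C=cam("scene"); T=cam("top")
# box corner heights
for (ub,vb,ut,vt) in [(518,405,520,352),(415,330,415,290),(632,340,645,308)]:
    b=ray(C,ub/1.5,vb/1.5,0); 
    z=min(np.arange(0,.2,.001),key=lambda h:abs(proj(C,[b[0],b[1],h])[0,1]-vt/1.5)); print(b.round(3),z)
for z in(.04,.05,.06,.08): print(z,[ray(T,u/1.5,v/1.5,z)[:2].round(3) for u,v in((412,268),(573,285))])
K,r,t=cam("wrist"); M=cv2.Rodrigues(r)[0]; p=-M.T@t; s=get_state(); q=s["ee_rot"];R0=R.from_quat([q[1],q[2],q[3],q[0]])
print("wristcam f",K[0,0],"in tool",R0.inv().apply(p-s["eef_pos"]),"axis tool",R0.inv().apply(M[2]))
go(.44,-.01,.33,84)
E
```

```text
[ 0.563 -0.33   0.   ] 0.106
[ 0.585 -0.067  0.   ] 0.089
[ 0.873 -0.355  0.   ] 0.07100000000000001
0.04 [array([ 0.579, -0.069]), array([ 0.553, -0.341])]
0.05 [array([ 0.577, -0.069]), array([ 0.552, -0.338])]
0.06 [array([ 0.576, -0.068]), array([ 0.55 , -0.334])]
0.08 [array([ 0.572, -0.067]), array([ 0.548, -0.328])]
wristcam f 307.0076280747095 in tool [ 0.07391005  0.00086875 -0.21021785] axis tool [-0.26385446  0.00144306  0.96456143]
go [-430.  -530.9 -154.8] [-0.06 -0.01 -7.63] t 0.1
```

Emit:
apply_moves(
  moves=[-30,-40,-80,0,0,0,-80,-90,-120,0,0,-2,-140,-170,-155,0,0,-4,-200,-240,-155,0,0,-7.6,-250,-300,-155,0,0,-7.6,-300,-360,-155,0,0,-7.6,-350,-420,-155,0,0,-7.6,-400,-490,-155,0,0,-7.6],
)

```text
time_s: 0.9
eef_pos: [0.3037, 0.286, 0.3107]
ee_rot: [0.0, 0.052, 0.999, 0.0]
contact_force: [1.0, -0.0, -0.7]
gripper_width: 1.001
grip_force: 0.0
```

Emit:
apply_moves(
  moves=[-30,-40,0,0,0,0,-30,-40,0,0,0,0,-30,-40,0,0,0,0,-30,-40,0,0,0,0],
)

```text
time_s: 1.3
eef_pos: [0.3286, 0.2454, 0.3103]
ee_rot: [-0.0, 0.052, 0.999, 0.0]
contact_force: [-0.5, 0.2, 0.3]
gripper_width: 1.001
grip_force: 0.0
```

Run:
```python
from h import *
s=get_state();print(s["eef_pos"],s["ee_rot"],s["contact_force"],s["time_s"])
np.save("wc1.npy",np.array([*cam("wrist")],dtype=object),allow_pickle=True)
snap("wrist","w1",s=1.56)
go(.44,-.01,.33,84)
```

```text
[0.32855182 0.24542761 0.310286  ] [-2.37049642e-04  5.22921852e-02  9.98631799e-01  3.91922681e-05] [-0.48754234  0.20198424  0.27825375] 1.3Traceback (most recent call last):
  File "<stdin>", line 3, in <module>
ValueError: could not broadcast input array from shape (3,3) into shape (3,)
```

```bash
cat >> h.py <<'E'
import pickle
def wsnap(f,crop=None,s=1.56):
    pickle.dump(cam("wrist"),open(f"{f}.pkl","wb")); snap("wrist",f,crop,s)
E
python3 - <<'E'
from h import *
wsnap("w1")
go(.44,-.01,.33,84)
E
```

```text
go [-137.4 -242.8  -19.8] [-0.   -0.02  0.07] t 1.35
```

View pics/w1.png

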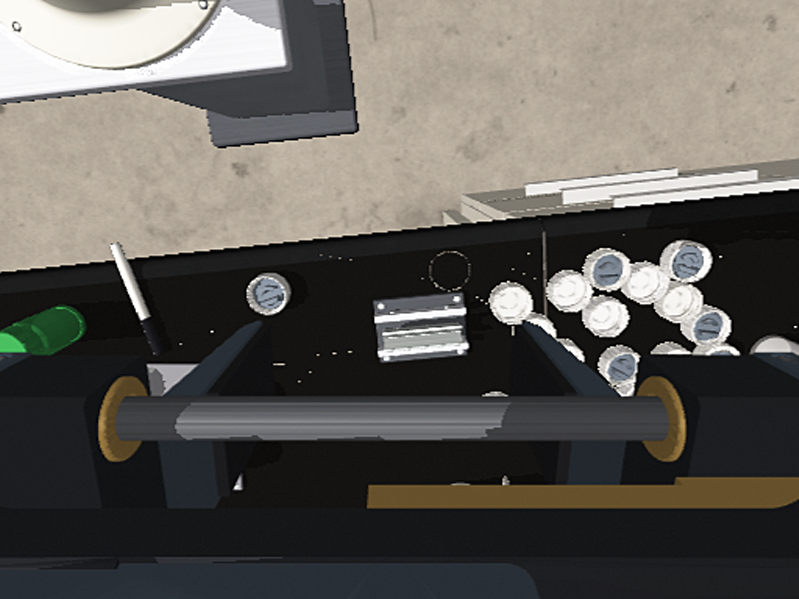

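Run:
```python
from h import *
C=pickle.load(open("w1.pkl","rb"))
for n,u,v,z in [("sTL",375,302,.01),("sTR",464,294,.01),("sBL",381,361,.01),("sBR",467,353,.01),("c",421,327,.04),("cap",268,294,.02)]: print(n,ray(C,u/1.5625,v/1.5625,z)[:2].round(4))
go(.60,-.015,.33,84)
```

```text
sTL [0.4006 0.2205]
sTR [0.4018 0.3192]
sBL [0.4713 0.2194]
sBR [0.4718 0.3181]
c [0.4245 0.2678]
cap [0.3767 0.1072]
go [-297.1 -231.2  -19.8] [-0.   -0.02  0.07] t 1.35
```

Emit:
apply_moves(
  moves=[-300,-230,-20,0,0,0,-300,-230,-20,0,0,0,-300,-230,-20,0,0,0,-300,-230,-20,0,0,0,-300,-230,-20,0,0,0,-300,-230,-20,0,0,0,-300,-230,-20,0,0,0,-300,-230,-20,0,0,0],
)

```text
time_s: 2.15
eef_pos: [0.6054, -0.0161, 0.3297]
ee_rot: [-0.0, 0.052, 0.999, -0.0]
contact_force: [-1.0, -0.4, 0.0]
gripper_width: 1.003
grip_force: 0.0
```

Run:
```python
from h import *
wsnap("w2"); print(get_state()["eef_pos"],get_state()["joint_velocities"].round(3))
```

```text
[ 0.6072056  -0.01807017  0.32924903] [ 0.046 -0.041  0.091  0.005 -0.031  0.059]
```

View pics/w2.png

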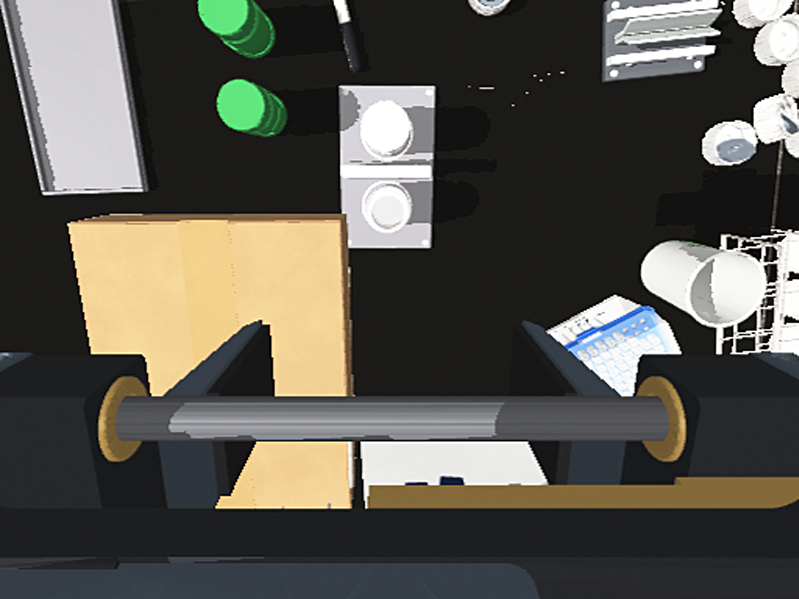

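Run:
```python
from h import *
a=cv2.imread("pics/w2_raw.png")
cv2.imwrite("pics/c2.png",np.hstack([cv2.resize(a[50:165,205:285],None,fx=5,fy=5,interpolation=cv2.INTER_CUBIC),cv2.resize(a[0:115,380:460],None,fx=5,fy=5,interpolation=cv2.INTER_CUBIC)]))
```

```text
(no output)
```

View pics/c2.png

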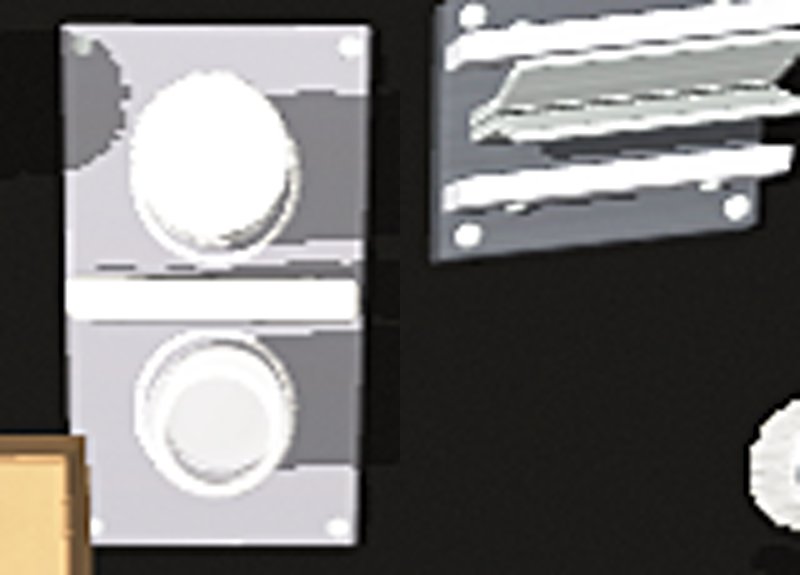

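Run:
```python
from h import *
C=pickle.load(open("w2.pkl","rb"))
f=lambda u,v,z:ray(C,205+u/5,50+v/5,z)[:2].round(4)
for n,u,v,z in [("TL",62,25,.006),("TR",372,27,.006),("BR",355,545,.006),("BL",72,545,.006),("cap",213,156,.096),("open",214,413,.088),("carr",212.5,300,.084),("carrL",67,299,.084),("carrR",358,301,.084),("boxc",88,437,.09)]: print(n,f(u,v,z))
g=lambda u,v,z:ray(C,u/1.5625,v/1.5625,z)[:2].round(4)
for n,u,v,z in [("tBR",148,189,.012),("tBL",45,193,.012),("tTR",113,0,.012),("g2",250,107,.09),("g1",222,12,.09),("markertip",357,68,.006)]: print(n,g(u,v,z))
T=cam("top")
h=lambda u,v,z:ray(T,u,v,z)[:2].round(4)
for n,u,v,z in [("TL",115,38,.006),("TR",298,60,.006),("BR",268,377,.006),("BL",77,352,.006),("cap",184,262,.096),("open",188,118,.088),("carrL",105,180,.084),("carrR",279,199,.084)]: print("top",n,h(215+u/5,155+v/5,z))
k=lambda u,v,z:ray(T,115+u/6.6667,205+v/6.6667,z)[:2].round(4)
for n,u,v,z in [("TL",467,93,.01),("TR",729,100,.01),("BR",721,288,.01),("BL",460,285,.01),("seamL",465,188,.04),("seamR",690,190,.04),("barT",590,138,.03),("barB",585,243,.03)]: print("clip",n,k(u-400,v,z))
```

```text
TL [ 0.4499 -0.0525]
TR [0.4608 0.0468]
BR [0.6284 0.0274]
BL [ 0.6181 -0.0715]
cap [ 0.501  -0.0083]
open [ 0.5707 -0.0155]
carr [ 0.5391 -0.0126]
carrL [ 0.5345 -0.0542]
carrR [0.5437 0.029 ]
boxc [ 0.5736 -0.0526]
tBR [ 0.5313 -0.2707]
tBL [ 0.5239 -0.382 ]
tTR [ 0.3508 -0.2619]
g2 [ 0.4717 -0.1261]
g1 [ 0.3958 -0.1359]
markertip [ 0.4349 -0.0327]
top TL [0.6264 0.0268]
top TR [ 0.6157 -0.0701]
top BR [ 0.4486 -0.0556]
top BL [0.4603 0.0436]
top cap [ 0.4997 -0.0125]
top open [ 0.5706 -0.0134]
top carrL [0.5403 0.0266]
top carrR [ 0.532 -0.058]
clip TL [0.4734 0.3175]
clip TR [0.472  0.2151]
clip BR [0.3994 0.2153]
clip BL [0.3993 0.3164]
clip seamL [0.4359 0.3066]
clip seamR [0.4362 0.2216]
clip barT [0.4557 0.263 ]
clip barB [0.4159 0.2631]
```

Run:
```python
from h import *
W=pickle.load(open("w2.pkl","rb"));T=cam("top")
th=np.linspace(0,2*np.pi,60)
def circ(c,r,z): return np.c_[c[0]+r*np.cos(th),c[1]+r*np.sin(th),0*th+z]
out=[]
for C,im,(x,y,w,h),s in((W,"w2",(220,50,60,115),5),(T,"top0",(230,160,60,70),8)):
    a=cv2.resize(cv2.imread(f"pics/{im}_raw.png")[y:y+h,x:x+w],None,fx=s,fy=s,interpolation=cv2.INTER_CUBIC)
    for c,r,z,col in(((.576,-.0165),.023,.088,(0,0,255)),((.576,-.0165),.023,.006,(0,200,0)),((.501,-.009),.023,.006,(0,200,0)),((.501,-.009),.022,.096,(0,0,255))):
        p=((proj(C,circ(c,r,z))-[x,y]+.5)*s-.5).round().astype(int); cv2.polylines(a,[p],1,col,1)
    out.append(a[:575] if a.shape[0]>=575 else cv2.copyMakeBorder(a,0,575-a.shape[0],0,0,0))
cv2.imwrite("pics/ov.png",np.hstack(out)); print(np.hstack(out).shape)
```

```text
(575, 780, 3)
```

View pics/ov.png

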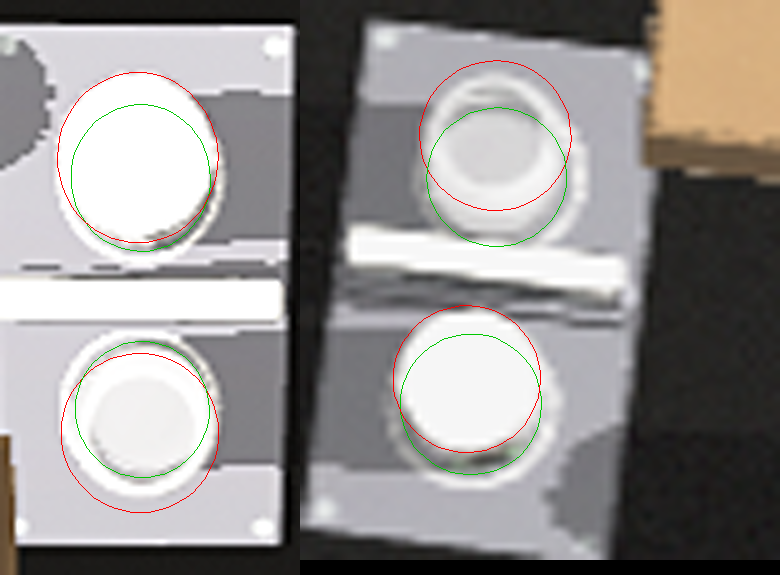

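Run:
```python
from h import *
W=pickle.load(open("w2.pkl","rb"));T=cam("top");S=cam("scene")
def tri(A,a,B,b):
    def rd(C,p):
        K,r,t=C;M=cv2.Rodrigues(r)[0];d=M.T@np.linalg.inv(K)@[*p,1];return -M.T@t,d/np.linalg.norm(d)
    o1,d1=rd(A,a);o2,d2=rd(B,b); s=np.linalg.lstsq(np.c_[d1,-d2],o2-o1,rcond=None)[0]
    p,q=o1+d1*s[0],o2+d2*s[1]; return ((p+q)/2).round(4),np.linalg.norm(p-q).round(4)
wl=[205+86/5,50+452/5]
tl=[230+(345)/8.,160+133/8.]
print("top-left-front corner W,T",tri(W,wl,T,tl), tri(T,tl,S,[415/1.5,291/1.5]), tri(W,wl,S,[415/1.5,291/1.5]))
print("right front corner W,S",tri(T,[573/1.5,275/1.5],W,[70/1.5625,224/1.5625]),tri(T,[573/1.5,275/1.5],S,[520/1.5,365/1.5]))
print("open rim",tri(W,[220+143/5,50+425/5],T,[230+190/8,160+148/8]),"tray")
```

```text
top-left-front corner W,T (array([ 0.5884, -0.0646,  0.0038]), np.float64(0.0052)) (array([ 0.5782, -0.0649,  0.088 ]), np.float64(0.0055)) (array([ 0.5824, -0.0578,  0.0828]), np.float64(0.0099))
right front corner W,S (array([ 0.5615, -0.3323,  0.0629]), np.float64(0.0104)) (array([ 0.5616, -0.3263,  0.0802]), np.float64(0.0062))
open rim (array([ 0.5789, -0.0156,  0.0388]), np.float64(0.0002)) tray
```

The overlay confirms the capped vial at about (0.500, -0.010) and the open vial, with its narrowed neck, at about (0.5735, -0.016). The box is about 85 mm tall with its corner near (0.58, -0.062), so I'll turn the grasp of the open vial slightly. I take the capped vial first.

Run:
```python
from h import *
go(.500,-.010,.15,83.7)
```

```text
go [107.4  -3.  179.3] [-0.06 -0.    0.27] t 2.2
```

Emit:
apply_moves(
  moves=[107,-3,179,0,0,0.3,107,-3,179,0,0,0.3,107,-3,179,0,0,0.3,107,-3,179,0,0,0.3,107,-3,179,0,0,0.3,107,-3,179,0,0,0.3,107,-3,179,0,0,0.3,107,-3,179,0,0,0.3],
  fingers=76,
  squeeze=10,
)

```text
time_s: 3.0
eef_pos: [0.4986, -0.0069, 0.1528]
ee_rot: [0.002, 0.055, 0.998, -0.0]
contact_force: [-1.2, 0.7, 0.0]
gripper_width: 0.833
grip_force: 0.0
```

Run:
```python
from h import *
print(get_state()["eef_pos"]); go(.500,-.010,.043,83.7)
```

```text
[ 0.49864186 -0.00694529  0.15282666]
go [ -1.3  -2.9 109.8] [-0.    0.18  0.02] t 3.0
```

Emit:
apply_moves(
  moves=[0,0,0,0,0,0,0,0,0,0,0,0,0,0,0,0,0,0],
)

```text
time_s: 3.3
eef_pos: [0.4969, -0.0072, 0.1517]
ee_rot: [0.0, 0.055, 0.998, -0.0]
contact_force: [0.6, -1.1, -0.7]
gripper_width: 0.833
grip_force: 0.0
```

Run:
```python
from h import *
print(get_state()["eef_pos"]); go(.500,-.010,.043,83.7)
```

```text
[ 0.49686863 -0.00721856  0.15174656]
go [ -3.3  -2.4 108.7] [-0.    0.04 -0.03] t 3.3
```

Emit:
apply_moves(
  moves=[-3,-2.5,30,0,0,0,-3,-2.5,60,0,0,0,-3,-2.5,85,0,0,0,-3,-2.5,100,0,0,0,-3,-2.5,108.5,0,0,0,-3,-2.5,108.5,0,0,0,-3,-2.5,108.5,0,0,0,-3,-2.5,108.5,0,0,0],
)

```text
time_s: 4.1
eef_pos: [0.4998, -0.0101, 0.0438]
ee_rot: [0.001, 0.055, 0.998, -0.0]
contact_force: [-0.5, -0.5, 0.7]
gripper_width: 0.83
grip_force: 0.0
```

Emit:
apply_moves(
  moves=[0,0,0,0,0,0,0,0,0,0,0,0,0,0,0,0,0,0,0,0,0,0,0,0,0,0,0,0,0,0,0,0,0,0,0,0,0,0,0,0,0,0,0,0,0,0,0,0],
  fingers=40,
)

```text
time_s: 4.9
eef_pos: [0.4993, -0.01, 0.043]
ee_rot: [0.0, 0.055, 0.998, -0.0]
contact_force: [0.1, 0.1, 2.1]
gripper_width: 0.466
grip_force: 10.0
```

Emit:
apply_moves(
  moves=[0,0,-10,0,0,0,0,0,-30,0,0,0,0,0,-60,0,0,0,0,0,-90,0,0,0,0,0,-120,0,0,0,0,0,-135,0,0,0,0,0,-135,0,0,0,0,0,-135,0,0,0],
)

```text
time_s: 5.7
eef_pos: [0.4989, -0.0099, 0.1779]
ee_rot: [0.0, 0.055, 0.998, -0.0]
contact_force: [0.0, -0.4, -1.0]
gripper_width: 0.463
grip_force: 10.0
```

Run:
```python
from h import *
s=get_state();print(s["eef_pos"],s["gripper_width"],s["grip_force"],s["contact_force"]); go(.388,-.3225,.16,83.7)
```

```text
[ 0.49891084 -0.00991647  0.17788398] 0.4630782328670112 9.999895919754636 [ 0.00558647 -0.35371438 -1.04428568]
go [  75.8 -322.9   17.9] [-0.    0.   -0.03] t 5.7
```

Emit:
apply_moves(
  moves=[5,-15,0,0,0,0,13,-50,0,0,0,0,23,-90,0,0,0,0,33,-130,0,0,0,0,43,-170,0,0,0,0,53,-210,0,0,0,0,63,-250,0,0,0,0,70,-285,0,0,0,0],
)

```text
time_s: 6.5
eef_pos: [0.3965, -0.2867, 0.1768]
ee_rot: [-0.001, 0.055, 0.998, 0.001]
contact_force: [0.4, -0.1, -0.6]
gripper_width: 0.465
grip_force: 10.0
```

Emit:
apply_moves(
  moves=[4,-20,0,0,0,0,6,-35,0,0,0,0,6,-38,0,0,0,0,6,-38,0,0,0,0,6,-38,0,0,0,0,6,-38,0,0,0,0],
)

```text
time_s: 7.1
eef_pos: [0.3883, -0.3217, 0.1779]
ee_rot: [-0.0, 0.055, 0.999, 0.0]
contact_force: [-0.4, 0.0, -1.8]
gripper_width: 0.463
grip_force: 10.0
```

Run:
```python
from h import *
s=get_state();print(s["eef_pos"],s["gripper_width"],s["grip_force"],s["contact_force"]); go(.388,-.3225,.042,83.7)
```

```text
[ 0.38833432 -0.32165055  0.17785206] 0.462810036343525 9.99999072868377 [-0.35503529  0.02786228 -1.75161859]
go [  0.2  -0.9 135.9] [ 0.02 -0.01  0.04] t 7.1
```

Emit:
apply_moves(
  moves=[0,-1,30,0,0,0,0,-1,65,0,0,0,0,-1,95,0,0,0,0,-1,118,0,0,0,0,-1,130,0,0,0,0,-1,134,0,0,0,0,-1,136.5,0,0,0,0,-1,136.5,0,0,0],
)

```text
time_s: 7.9
eef_pos: [0.3884, -0.3239, 0.0421]
ee_rot: [0.0, 0.055, 0.998, -0.0]
contact_force: [-0.7, -0.3, -0.6]
gripper_width: 0.466
grip_force: 10.0
```

Emit:
apply_moves(
  moves=[0,0,0,0,0,0,0,0,0,0,0,0],
)

```text
time_s: 8.1
eef_pos: [0.3883, -0.3239, 0.0421]
ee_rot: [0.0, 0.055, 0.998, -0.0]
contact_force: [0.6, -0.4, -0.7]
gripper_width: 0.462
grip_force: 10.0
```

Not yet in contact; ease down until a force shows.

Emit:
apply_moves(
  moves=[0,0,0.5,0,0,0,0,0,1,0,0,0,0,0,1.4,0,0,0,0,0,1.4,0,0,0],
)

```text
time_s: 8.5
eef_pos: [0.3884, -0.3242, 0.0407]
ee_rot: [0.001, 0.055, 0.998, -0.001]
contact_force: [-1.6, -0.6, 11.7]
gripper_width: 0.47
grip_force: 10.0
```

Emit:
apply_moves(
  moves=[0,0,0,0,0,0,0,0,0,0,0,0,0,0,0,0,0,0,0,0,0,0,0,0,0,0,0,0,0,0],
  fingers=70,
)

```text
time_s: 9.0
eef_pos: [0.3879, -0.3236, 0.04]
ee_rot: [-0.0, 0.055, 0.998, 0.0]
contact_force: [-0.8, -0.4, 0.4]
gripper_width: 0.765
grip_force: 0.0
```

Emit:
apply_moves(
  moves=[0,0,-20,0,0,0,0,0,-60,0,0,0,0,0,-110,0,0,0,0,0,-155,0,0,0,0,0,-155,0,0,0,0,0,-155,0,0,0],
)

```text
time_s: 9.6
eef_pos: [0.3883, -0.3239, 0.1959]
ee_rot: [0.001, 0.055, 0.998, -0.001]
contact_force: [-0.7, -0.2, -1.0]
gripper_width: 0.769
grip_force: 0.0
```

Run:
```python
from h import *
s=get_state();print(s["eef_pos"],s["contact_force"]); go(.65,-.02,.197,80)
```

```text
[ 0.38828194 -0.3239294   0.19590312] [-0.72604376 -0.17320407 -1.01439827]
go [-226.6  330.9   -1.2] [-0.08  0.1   3.68] t 9.6
```

Emit:
apply_moves(
  moves=[-226,331,0,0,0,3.7,-226,331,0,0,0,3.7,-226,331,0,0,0,3.7,-226,331,0,0,0,3.7,-226,331,0,0,0,3.7,-226,331,0,0,0,3.7,-226,331,0,0,0,3.7,-226,331,0,0,0,3.7],
)

```text
time_s: 10.4
eef_pos: [0.6487, -0.0181, 0.1931]
ee_rot: [-0.001, 0.087, 0.996, -0.0]
contact_force: [0.1, -1.4, -0.0]
gripper_width: 0.769
grip_force: 0.0
```

Run:
```python
from h import *
go(.65,-.02,.197,80)
```

```text
go [-1.6 -1.6 -3.9] [-0.02 -0.16 -0.02] t 10.4
```

Emit:
apply_moves(
  moves=[0,0,0,0,0,0,0,0,0,0,0,0],
)

```text
time_s: 10.6
eef_pos: [0.6479, -0.0192, 0.1929]
ee_rot: [-0.002, 0.086, 0.996, -0.0]
contact_force: [0.7, -0.8, 0.4]
gripper_width: 0.764
grip_force: 0.0
```

Run:
```python
from h import *
wsnap("w3"); print(get_state()["eef_pos"],get_state()["joint_velocities"].round(3))
```

```text
[ 0.64746205 -0.02014316  0.19335861] [-0.026 -0.022  0.007 -0.001  0.003  0.   ]
```

View pics/w3.png

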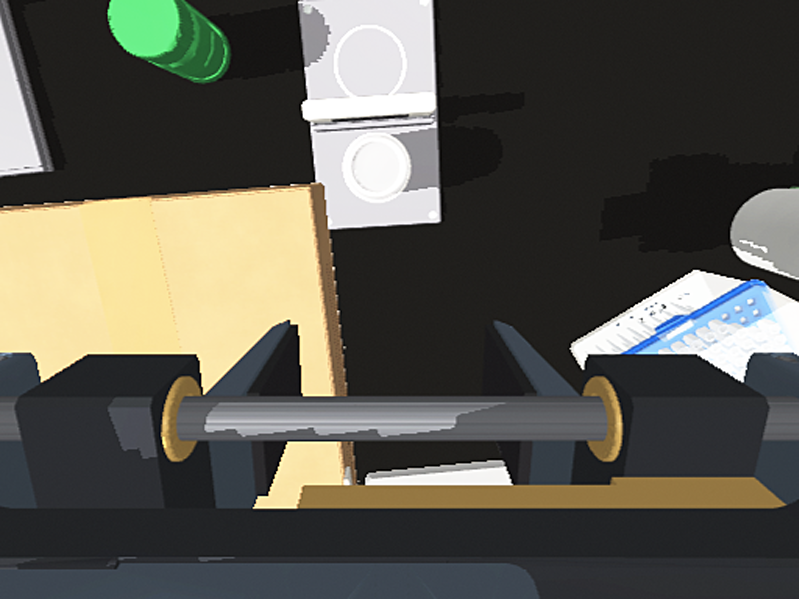

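Run:
```python
from h import *
C=pickle.load(open("w3.pkl","rb")); k=1.5625
for n,u,v,z in [("mouth",379,166,.088),("ringopen?",376,167,.006),("ringcap",370,62,.006),("rackBR",441,222,.006),("rackBL",329,230,.006),("carL",303,110,.084),("carR",436,103,.084),("box65",322,184,.065),("box85",322,184,.085),("box100",322,184,.1),("boxbot",331,215,0)]: print(n,ray(C,u/k,v/k,z)[:2].round(4))
a=cv2.imread("pics/w3_raw.png")[60:160,185:290]
a=cv2.resize(a,None,fx=5.7,fy=5.7,interpolation=cv2.INTER_CUBIC)
th=np.linspace(0,2*np.pi,60)
for c,r,z,col in(((.575,-.016),.023,.088,(0,0,255)),((.575,-.016),.023,.006,(0,160,0)),((.577,-.0174),.026,.006,(255,0,0))):
    p=((proj(C,np.c_[c[0]+r*np.cos(th),c[1]+r*np.sin(th),0*th+z])-[185,60]+.5)*5.7-.5).round().astype(int); cv2.polylines(a,[p],1,col,1)
cv2.imwrite("pics/c3.png",a)
```

```text
mouth [ 0.5752 -0.0135]
ringopen? [ 0.5754 -0.0181]
ringcap [ 0.4989 -0.0086]
rackBR [0.6277 0.0268]
rackBL [ 0.6182 -0.0655]
carL [ 0.5338 -0.0543]
carR [0.5441 0.0281]
box65 [ 0.5802 -0.0548]
box85 [ 0.5799 -0.0519]
box100 [ 0.5797 -0.0497]
boxbot [ 0.6069 -0.0622]
```

View pics/c3.png

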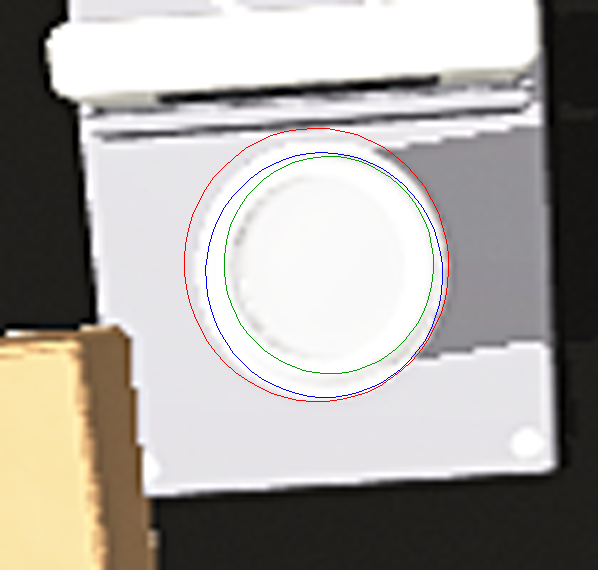

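Run:
```python
from h import *
print(get_state()["eef_pos"]);go(.575,-.0145,.13,70)
```

```text
[ 0.64746205 -0.02014316  0.19335861]
go [72.2 -7.  63.6] [-0.04 -0.16 10.01] t 10.65
```

Emit:
apply_moves(
  moves=[25,-2,20,0,0,4,50,-5,40,0,0,8,72,-7,63,0,0,10,72,-7,63,0,0,10,72,-7,63,0,0,10,72,-7,63,0,0,10],
  fingers=56,
)

```text
time_s: 11.25
eef_pos: [0.5775, -0.0153, 0.1328]
ee_rot: [0.001, 0.174, 0.985, 0.0]
contact_force: [0.9, -0.4, 0.5]
gripper_width: 0.613
grip_force: 0.0
```

Run:
```python
from h import *
print(get_state()["eef_pos"],get_state()["gripper_width"]*91.2);go(.575,-.0145,.038,70)
```

```text
[ 0.57745403 -0.01531695  0.13283646] 55.916812535479544
go [ 2.7 -0.1 94.8] [ 0.02  0.1  -0.05] t 11.25
```

Emit:
apply_moves(
  moves=[2.5,0,10,0,0,0,2.5,0,20,0,0,0,2.5,0,30,0,0,0,2.5,0,30,0,0,0,2.5,0,30,0,0,0],
)

```text
time_s: 11.75
eef_pos: [0.5739, -0.0136, 0.1016]
ee_rot: [-0.0, 0.174, 0.985, -0.0]
contact_force: [-0.4, -0.6, -0.2]
gripper_width: 0.615
grip_force: 0.0
```

Run:
```python
from h import *
print(get_state()["eef_pos"]);go(.575,-.0145,.038,70)
```

```text
[ 0.57392856 -0.01358437  0.10161782]
go [-1.4 -0.5 63.6] [-0.01 -0.04 -0.02] t 11.75
```

Descend slowly and watch the force.

Emit:
apply_moves(
  moves=[-1,-0.5,8,0,0,0,-1,-0.5,14,0,0,0,-1,-0.5,20,0,0,0,-1,-0.5,25,0,0,0,-1,-0.5,25,0,0,0],
)

```text
time_s: 12.25
eef_pos: [0.5743, -0.0144, 0.0762]
ee_rot: [-0.001, 0.174, 0.985, -0.0]
contact_force: [-0.0, -0.1, 0.4]
gripper_width: 0.615
grip_force: 0.0
```

Emit:
apply_moves(
  moves=[0,0,8,0,0,0,0,0,16,0,0,0,0,0,24,0,0,0,0,0,32,0,0,0,0,0,38,0,0,0,0,0,38,0,0,0],
)

```text
time_s: 12.85
eef_pos: [0.5743, -0.0144, 0.038]
ee_rot: [-0.001, 0.174, 0.985, -0.0]
contact_force: [-0.5, -0.6, -0.6]
gripper_width: 0.615
grip_force: 0.0
```

No contact on the way down. Close on the vial.

Emit:
apply_moves(
  moves=[0,0,0,0,0,0,0,0,0,0,0,0,0,0,0,0,0,0,0,0,0,0,0,0,0,0,0,0,0,0,0,0,0,0,0,0],
  fingers=38,
  squeeze=8,
)

```text
time_s: 13.45
eef_pos: [0.5749, -0.0145, 0.0392]
ee_rot: [0.0, 0.174, 0.985, -0.0]
contact_force: [-0.8, -0.4, 1.7]
gripper_width: 0.418
grip_force: 5.2
```

Emit:
apply_moves(
  moves=[0,0,-8,0,0,0,0,0,-25,0,0,0,0,0,-50,0,0,0,0,0,-80,0,0,0,0,0,-110,0,0,0,0,0,-135,0,0,0,0,0,-135,0,0,0,0,0,-135,0,0,0],
)

```text
time_s: 14.25
eef_pos: [0.5749, -0.0145, 0.1746]
ee_rot: [0.001, 0.174, 0.985, 0.0]
contact_force: [1.3, 0.6, -0.5]
gripper_width: 0.415
grip_force: 4.9
```

Run:
```python
from h import *
s=get_state();print(s["eef_pos"],s["gripper_width"]*91.2,s["grip_force"]); go(.472,-.3275,.173,83.7)
```

```text
[ 0.57493946 -0.01446145  0.17463567] 37.81509473466924 4.894993891568333
go [ -10.5 -329.4    1.6] [  0.     0.06 -13.72] t 14.25
```

Emit:
apply_moves(
  moves=[0,0,0,0,0,0,0,0,0,0,0,0,0,0,0,0,0,0],
  fingers=30,
)

```text
time_s: 14.55
eef_pos: [0.5744, -0.0144, 0.1733]
ee_rot: [-0.001, 0.174, 0.985, -0.0]
contact_force: [0.7, 0.3, 0.4]
gripper_width: 0.414
grip_force: 7.7
```

Run:
```python
from h import *
s=get_state();print(s["eef_pos"],s["gripper_width"]*91.2,s["grip_force"],s["contact_force"])
snap("scene","s2",(210,150,160,150),4)
```

```text
[ 0.57439076 -0.01438284  0.17326883] 37.75800165842414 7.716228159715683 [0.70575227 0.30493255 0.368507  ]
```

View pics/s2.png

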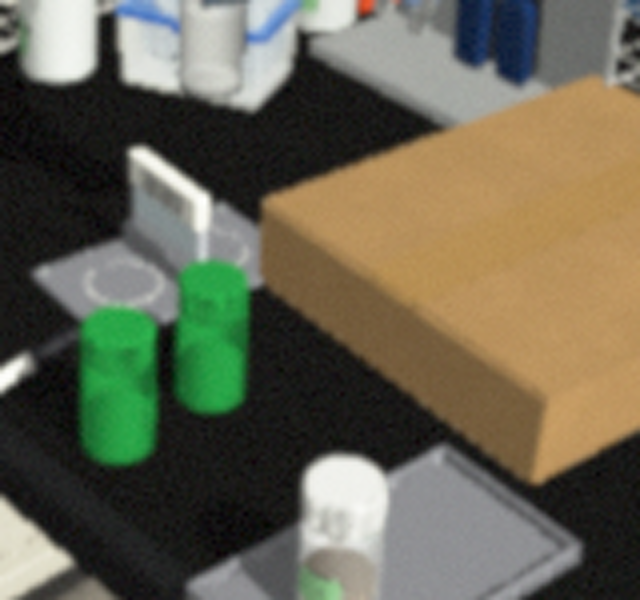

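The open vial is held upright (crop 213,60), the carrier stands in the rack and the capped vial is upright on the tray (343,530).

Emit:
apply_moves(
  moves=[0,-15,0,0,0,-1,-2,-50,0,0,0,-3,-3,-90,0,0,0,-5,-5,-130,0,0,0,-7,-6,-170,0,0,0,-9,-7,-210,0,0,0,-11,-8,-250,0,0,0,-13.7,-10,-290,0,0,0,-13.7],
)

```text
time_s: 15.4
eef_pos: [0.4841, -0.2917, 0.1738]
ee_rot: [-0.0, 0.054, 0.999, 0.0]
contact_force: [0.9, 1.1, -1.5]
gripper_width: 0.412
grip_force: 7.7
```

Emit:
apply_moves(
  moves=[9,-25,0,0,0,0,9,-38,0,0,0,0,9,-38,0,0,0,0,9,-38,0,0,0,0,9,-38,0,0,0,0],
)

```text
time_s: 15.9
eef_pos: [0.4723, -0.3259, 0.174]
ee_rot: [-0.0, 0.055, 0.999, 0.0]
contact_force: [0.6, -0.0, -1.1]
gripper_width: 0.416
grip_force: 7.7
```

Run:
```python
from h import *
s=get_state();print(s["eef_pos"],s["gripper_width"]*91.2,s["grip_force"],s["contact_force"]); go(.472,-.3275,.0365,83.7)
```

```text
[ 0.4722584  -0.32588709  0.17395112] 37.97489693012298 7.719261529382493 [ 0.63116926 -0.04628231 -1.08035929]
go [ 1.000e-01 -1.700e+00  1.375e+02] [ 0.02 -0.01  0.04] t 15.9
```

Emit:
apply_moves(
  moves=[0,-1.5,30,0,0,0,0,-1.5,65,0,0,0,0,-1.5,95,0,0,0,0,-1.5,118,0,0,0,0,-1.5,130,0,0,0,0,-1.5,134,0,0,0,0,-1.5,135.5,0,0,0,0,-1.5,135.5,0,0,0],
)

```text
time_s: 16.7
eef_pos: [0.4722, -0.3288, 0.0394]
ee_rot: [0.001, 0.055, 0.998, -0.0]
contact_force: [0.4, -0.3, -0.6]
gripper_width: 0.416
grip_force: 7.7
```

Emit:
apply_moves(
  moves=[0,0,0.5,0,0,0,0,0,1,0,0,0,0,0,1,0,0,0],
)

```text
time_s: 17.0
eef_pos: [0.4717, -0.3288, 0.0379]
ee_rot: [0.0, 0.055, 0.998, -0.0]
contact_force: [0.1, -0.3, -0.3]
gripper_width: 0.41
grip_force: 7.7
```

Emit:
apply_moves(
  moves=[0,0,0.5,0,0,0,0,0,1,0,0,0,0,0,1,0,0,0,0,0,1,0,0,0],
)

```text
time_s: 17.4
eef_pos: [0.4719, -0.329, 0.037]
ee_rot: [0.0, 0.055, 0.998, -0.0]
contact_force: [-1.5, -2.1, 7.0]
gripper_width: 0.415
grip_force: 8.5
```

Contact. Release and lift.

Emit:
apply_moves(
  moves=[0,0,-0.3,0,0,0,0,0,-0.5,0,0,0,0,0,-0.5,0,0,0,0,0,-0.5,0,0,0,0,0,-0.5,0,0,0],
  fingers=64,
)

```text
time_s: 17.9
eef_pos: [0.4716, -0.3285, 0.037]
ee_rot: [-0.0, 0.055, 0.998, 0.0]
contact_force: [-0.1, 1.4, 0.1]
gripper_width: 0.701
grip_force: 0.0
```

Emit:
apply_moves(
  moves=[0,0,-20,0,0,0,0,0,-60,0,0,0,0,0,-110,0,0,0,0,0,-150,0,0,0,0,0,-150,0,0,0],
)

```text
time_s: 18.4
eef_pos: [0.4739, -0.3305, 0.1926]
ee_rot: [0.004, 0.055, 0.998, -0.003]
contact_force: [0.3, -0.2, -0.6]
gripper_width: 0.702
grip_force: 0.0
```

Run:
```python
from h import *
s=get_state();print(s["eef_pos"],s["qpos"].round(3))
snap("scene","s3",(210,180,160,130),4)
go(.539,-.0125,.2,-6.3)
```

```text
[ 0.47388997 -0.33049735  0.19262734] [-0.712  0.405  1.45  -0.     1.277 -2.173]
go [-30.9 322.4 -11.1] [6.000e-02 3.200e-01 8.998e+01] t 18.45
```

View pics/s3.png

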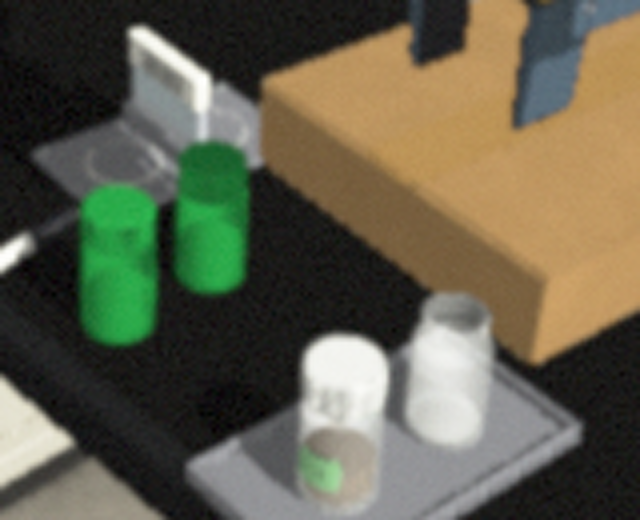

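Both vials stand upright on the tray, at crop (340,425) and (450,370), and the carrier is still in the rack. Next is the carrier.

Emit:
apply_moves(
  moves=[-5,40,-10,0,0,8,-10,80,-10,0,0,16,-15,120,-10,0,0,24,-20,160,-10,0,0,32,-25,200,-10,0,0,40,-30,240,-10,0,0,48,-31,280,-10,0,0,56,-31,322,-10,0,0,64],
  fingers=40,
)

```text
time_s: 19.25
eef_pos: [0.537, -0.0144, 0.1957]
ee_rot: [-0.001, 0.573, 0.82, -0.0]
contact_force: [0.9, 0.1, -0.9]
gripper_width: 0.439
grip_force: 0.0
```

Emit:
apply_moves(
  moves=[0,0,0,0,0,8,0,0,0,0,0,16,0,0,0,0,0,24,0,0,0,0,0,26,0,0,0,0,0,26,0,0,0,0,0,26],
)

```text
time_s: 19.85
eef_pos: [0.5371, -0.0159, 0.1962]
ee_rot: [-0.001, 0.74, 0.673, -0.0]
contact_force: [-0.4, 0.6, -0.3]
gripper_width: 0.44
grip_force: 0.0
```

Run:
```python
from h import *
print(get_state()["eef_pos"]); go(.539,-.0128,.1,-6.5)
```

```text
[ 0.53710175 -0.01591076  0.19620016]
go [ 3.3  1.7 96.2] [-0.09 -0.    1.03] t 19.85
```

Emit:
apply_moves(
  moves=[3,1.5,30,0,0,1,3,1.5,60,0,0,1,3,1.5,90,0,0,1,3,1.5,96,0,0,1,3,1.5,96,0,0,1,3,1.5,96,0,0,1],
)

```text
time_s: 20.45
eef_pos: [0.5401, -0.0133, 0.1021]
ee_rot: [0.001, 0.746, 0.666, 0.0]
contact_force: [0.1, -0.0, 0.0]
gripper_width: 0.444
grip_force: 0.0
```

Run:
```python
from h import *
print(get_state()["eef_pos"]); go(.539,-.0128,.052,-6.5)
```

```text
[ 0.54012109 -0.01329033  0.10213423]
go [ 0.4 -1.2 50.1] [ 0.08  0.   -0.04] t 20.45
```

Emit:
apply_moves(
  moves=[0.4,-1,10,0,0,0,0.4,-1,20,0,0,0,0.4,-1,30,0,0,0,0.4,-1,40,0,0,0,0.4,-1,50,0,0,0,0.4,-1,50,0,0,0],
)

```text
time_s: 21.05
eef_pos: [0.5375, -0.0125, 0.0495]
ee_rot: [-0.001, 0.746, 0.666, -0.001]
contact_force: [0.4, 0.7, 1.0]
gripper_width: 0.436
grip_force: 0.0
```

Emit:
apply_moves(
  moves=[0,0,0,0,0,0,0,0,0,0,0,0,0,0,0,0,0,0,0,0,0,0,0,0,0,0,0,0,0,0,0,0,0,0,0,0,0,0,0,0,0,0,0,0,0,0,0,0],
  fingers=4,
  squeeze=30,
)

```text
time_s: 21.85
eef_pos: [0.5385, -0.0127, 0.0511]
ee_rot: [0.0, 0.746, 0.666, 0.0]
contact_force: [-0.1, 1.0, -0.2]
gripper_width: 0.043
grip_force: 0.0
```

Run:
```python
from h import *
s=get_state();print(s["eef_pos"],s["gripper_width"]*91.2,s["grip_force"],s["contact_force"],s["torque"]); go(.539,-.0128,.052,-6.5)
```

```text
[ 0.53851417 -0.01265788  0.05106805] 3.9267618328561915 0.0 [-0.11569979  0.99048946 -0.24622904] [-0.11768612  0.08142006  0.00179699]
go [-0.1  0.5 -0.9] [ 0.01  0.   -0.05] t 21.85
```

Emit:
apply_moves(
  moves=[0,0,0,0,0,0,0,0,0,0,0,0,0,0,0,0,0,0],
  fingers=0,
)

```text
time_s: 22.15
eef_pos: [0.5384, -0.0126, 0.051]
ee_rot: [0.0, 0.746, 0.666, 0.0]
contact_force: [-0.4, -0.1, 0.1]
gripper_width: 0.006
grip_force: 0.0
```

Run:
```python
from h import *
s=get_state();print(s["eef_pos"],s["gripper_width"]*91.2,s["grip_force"]); snap("scene","s4",(190,140,130,110),5)
```

```text
[ 0.53844842 -0.01264601  0.05101508] 0.5395015469106013 0.0
```

View pics/s4.png

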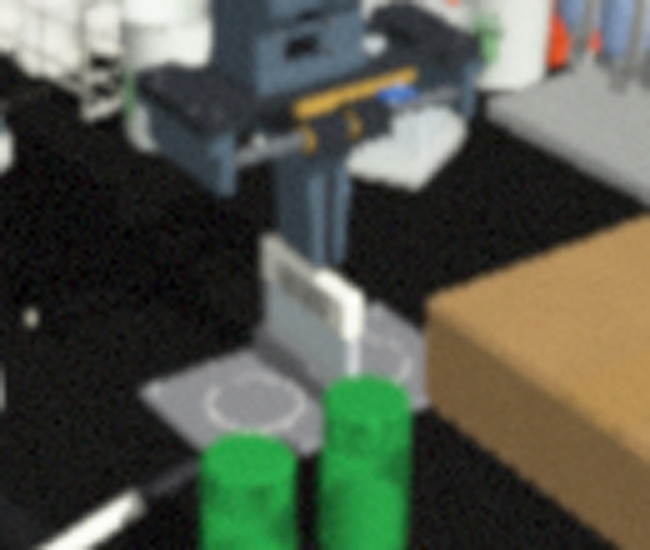

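Run:
```python
from h import *
S=cam("scene");T=cam("top"); snap("top","t4",(195,130,100,110),5)
for n,p in [("tcp",[.5384,-.0126,.051]),("z.1",[.5384,-.0126,.1]),("barend R",[.5345,-.0542,.084]),("barendL",[.5437,.029,.084])]:
    a=proj(S,p)[0];b=proj(T,p)[0]; print(n,((a-[190,140])*5).round(),((b-[195,130])*5).round())
```

```text
tcp [311. 314.] [286. 318.]
z.1 [312. 239.] [285. 306.]
barend R [356. 296.] [371. 319.]
barendL [270. 232.] [200. 298.]
```

View pics/t4.png

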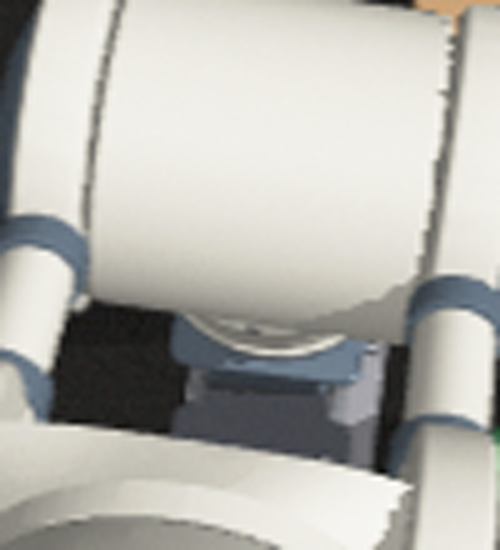

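Run:
```python
from h import *
C=pickle.load(open("w3.pkl","rb"))
e=np.array([.6475,-.0201,.1934]); a=np.radians(80); ty=np.array([np.cos(a),np.sin(a),0]); tx=np.cross(ty,[0,0,-1.])
print("seen: tips inner edges about (290,322),(497,322)")
for d in(0,.02,.03,.04):
  for w in(.016,):   # pad edge nearest the camera (+tool x)
    print(d,[(proj(C,e+s*ty*.0349+tx*w+[0,0,d])[0]*1.5625).round() for s in(-1,1)],[(proj(C,e+s*ty*.0349-tx*w+[0,0,d])[0]*1.5625).round() for s in(-1,1)])
```

```text
seen: tips inner edges about (290,322),(497,322)
0 [array([310., 295.]), array([464., 295.])] [array([313., 361.]), array([461., 361.])]
0.02 [array([302., 308.]), array([471., 308.])] [array([306., 379.]), array([468., 379.])]
0.03 [array([298., 315.]), array([475., 315.])] [array([302., 389.]), array([472., 390.])]
0.04 [array([293., 323.]), array([480., 323.])] [array([297., 401.]), array([476., 401.])]
```

The vials seem to have been gripped higher than expected: cap 42.5 mm and neck 38 mm. The finger tips therefore appear to end some 30 mm short of the reported TCP. I'll lift clear and measure this against the images.

Emit:
apply_moves(
  moves=[0,0,-20,0,0,0,0,0,-50,0,0,0,0,0,-80,0,0,0,0,0,-80,0,0,0,0,0,-80,0,0,0],
)

```text
time_s: 22.75
eef_pos: [0.5387, -0.0127, 0.1314]
ee_rot: [0.0, 0.746, 0.666, 0.0]
contact_force: [-0.6, 0.1, -0.3]
gripper_width: 0.002
grip_force: 0.0
```

Run:
```python
from h import *
s=get_state();print(s["eef_pos"],s["gripper_width"]*91.2); np.save("e1.npy",s["eef_pos"]); snap("scene","s5")
```

```text
[ 0.53872073 -0.01272406  0.13140697] 0.2191932110600585
```

Emit:
apply_moves(
  moves=[0,0,0,0,0,0,0,0,0,0,0,0,0,0,0,0,0,0,0,0,0,0,0,0],
  fingers=40,
)

```text
time_s: 23.2
eef_pos: [0.5383, -0.0126, 0.1307]
ee_rot: [-0.0, 0.746, 0.666, -0.0]
contact_force: [-0.8, 0.4, -0.1]
gripper_width: 0.326
grip_force: 0.0
```

Run:
```python
from h import *
s=get_state();print(s["eef_pos"],s["gripper_width"]*91.2); np.save("e2.npy",s["eef_pos"]); snap("scene","s6")
S=cam("scene"); out=[]
a=np.radians(-6.5); ty=np.array([np.cos(a),np.sin(a),0])
for f,e,h in(("s5",np.load("e1.npy"),0),("s6",np.load("e2.npy"),.0200)):
    x,y,w,hh=215,125,66,95; k=6
    im=cv2.resize(cv2.imread(f"pics/{f}_raw.png")[y:y+hh,x:x+w],None,fx=k,fy=k,interpolation=cv2.INTER_CUBIC)
    for d in(0,.01,.02,.03,.04):
        for sg in(-1,1):
            p=((proj(S,e+sg*ty*h+[0,0,d])[0]-[x,y]+.5)*k-.5).astype(int)
            cv2.circle(im,tuple(map(int,p)),2,(0,0,255) if d else (0,255,255),-1)
    out.append(im)
cv2.imwrite("pics/s56.png",np.hstack(out)); print(out[0].shape)
```

```text
[ 0.53828421 -0.01261775  0.13066603] 29.706614865267852
(570, 396, 3)
```

View pics/s56.png

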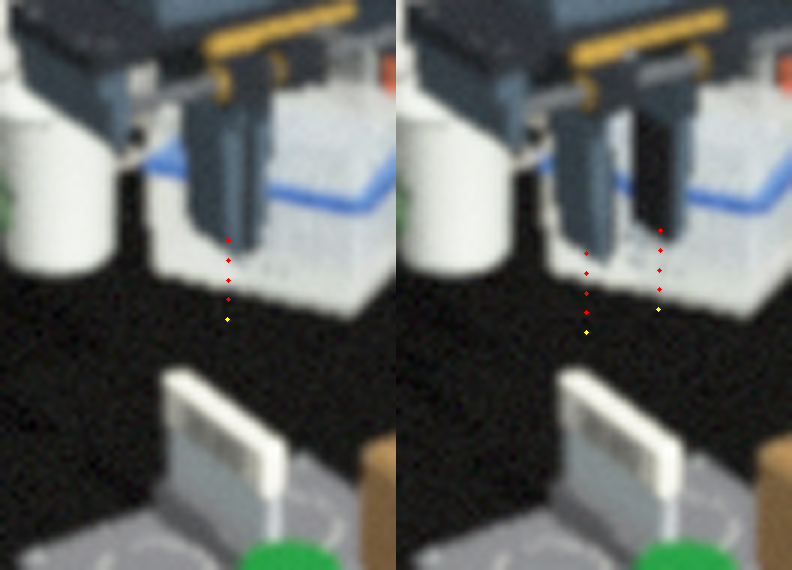

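The composite shows the finger tips about 38 mm above the reported TCP: shut tips at (228,243), against the yellow TCP dot at (228,320). The columns agree, so only z is off. I'll go down to a reported z of about 0.018 to grip the bar.

Emit:
apply_moves(
  moves=[0,0,25,0,0,0,0,0,50,0,0,0,0,0,70,0,0,0,0,0,80,0,0,0,0,0,86,0,0,0,0,0,92,0,0,0,0,0,92,0,0,0],
)

```text
time_s: 23.95
eef_pos: [0.5385, -0.0127, 0.0389]
ee_rot: [0.0, 0.746, 0.666, 0.0]
contact_force: [0.6, -0.2, -0.7]
gripper_width: 0.436
grip_force: 0.0
```

Emit:
apply_moves(
  moves=[0,0,5,0,0,0,0,0,10,0,0,0,0,0,15,0,0,0,0,0,20,0,0,0,0,0,20,0,0,0,0,0,20,0,0,0],
)

```text
time_s: 24.55
eef_pos: [0.5383, -0.0126, 0.0189]
ee_rot: [-0.0, 0.746, 0.666, -0.0]
contact_force: [-0.5, -0.4, -0.3]
gripper_width: 0.438
grip_force: 0.0
```

Emit:
apply_moves(
  moves=[0,0,0,0,0,0,0,0,0,0,0,0,0,0,0,0,0,0,0,0,0,0,0,0,0,0,0,0,0,0,0,0,0,0,0,0,0,0,0,0,0,0],
  fingers=8,
  squeeze=10,
)

```text
time_s: 25.25
eef_pos: [0.5385, -0.0127, 0.0191]
ee_rot: [0.0, 0.746, 0.666, 0.0]
contact_force: [0.6, -0.0, 3.4]
gripper_width: 0.133
grip_force: 10.0
```

Run:
```python
from h import *
s=get_state();print(s["eef_pos"],s["gripper_width"]*91.2,s["grip_force"],s["contact_force"],s["torque"])
```

```text
[ 0.53850857 -0.01266029  0.01910495] 12.085791209461291 10.000115633010864 [ 0.58770788 -0.01326816  3.42550622] [-0.11242586  0.12703755  0.04062346]
```

Gripped at 12.1 mm, which matches the bar. Squeeze harder and lift.

Emit:
apply_moves(
  moves=[0,0,0,0,0,0,0,0,0,0,0,0,0,0,-8,0,0,0,0,0,-20,0,0,0,0,0,-40,0,0,0,0,0,-70,0,0,0,0,0,-100,0,0,0,0,0,-100,0,0,0],
  squeeze=40,
)

```text
time_s: 26.05
eef_pos: [0.5408, -0.0129, 0.1234]
ee_rot: [0.002, 0.746, 0.666, 0.002]
contact_force: [-0.2, -0.2, -1.2]
gripper_width: 0.131
grip_force: 40.0
```

Run:
```python
from h import *
s=get_state();print(s["eef_pos"],s["gripper_width"]*91.2,s["grip_force"],s["contact_force"],s["torque"])
go(.436,.266,.12,-.3)
# clip refine from w2 crop and w1
C=pickle.load(open("w2.pkl","rb")); g=lambda u,v,z:ray(C,380+(u-400)/5,v/5,z)[:2].round(4)
for n,u,v,z in [("stageBL",432,262,.01),("stageBR",757,225,.01),("seamL",497,115,.04),("seamR",785,88,.04)]: print(n,g(u,v,z))
```

```text
[ 0.54075136 -0.01290171  0.12343732] 11.96305308692519 39.999831318855286 [-0.20176819 -0.21885435 -1.19376032] [-0.16661386  0.03102703 -0.03860327]
go [ 265.1 -135.9    2.5] [ 0.37  0.03 -6.25] t 26.05
stageBL [0.4747 0.2166]
stageBR [0.4744 0.3192]
seamL [0.4396 0.2225]
seamR [0.4412 0.3064]
```

Emit:
apply_moves(
  moves=[25,-12,0,0,0,-1,65,-33,0,0,0,-2,105,-54,0,0,0,-3,145,-75,0,0,0,-4,185,-95,0,0,0,-5,225,-115,0,0,0,-6,255,-130,0,0,0,-6.5,267,-136,0,0,0,-6.5],
)

```text
time_s: 26.85
eef_pos: [0.4324, 0.2705, 0.1192]
ee_rot: [-0.0, 0.707, 0.708, 0.0]
contact_force: [0.5, -0.0, -0.3]
gripper_width: 0.126
grip_force: 40.0
```

Emit:
apply_moves(
  moves=[0,0,0,0,0,0,0,0,0,0,0,0,0,0,0,0,0,0,0,0,0,0,0,0],
)

```text
time_s: 27.25
eef_pos: [0.4343, 0.2672, 0.119]
ee_rot: [0.0, 0.708, 0.706, -0.0]
contact_force: [-0.1, -0.3, -0.6]
gripper_width: 0.125
grip_force: 40.0
```

Run:
```python
from h import *
s=get_state();print(s["eef_pos"],s["gripper_width"]*91.2,s["contact_force"],s["torque"])
go(.4365,.268,.066,0)
```

```text
[0.4342791 0.2671598 0.1190496] 11.413897286290599 [-0.13093956 -0.33334058 -0.56672607] [-0.1187941   0.0946518  -0.02479364]
go [ 0.9  2.2 53. ] [ 0.    0.01 -0.14] t 27.25
```

Emit:
apply_moves(
  moves=[1,2.2,20,0,0,0,1,2.2,35,0,0,0,1,2.2,45,0,0,0,1,2.2,53,0,0,0,1,2.2,53,0,0,0,1,2.2,53,0,0,0],
)

```text
time_s: 27.85
eef_pos: [0.4362, 0.2691, 0.0663]
ee_rot: [0.0, 0.708, 0.707, 0.0]
contact_force: [-0.4, -0.3, -1.8]
gripper_width: 0.129
grip_force: 40.0
```

Emit:
apply_moves(
  moves=[0,0,4,0,0,0,0,0,8,0,0,0,0,0,12,0,0,0,0,0,16,0,0,0,0,0,16,0,0,0],
)

```text
time_s: 28.35
eef_pos: [0.4357, 0.269, 0.0495]
ee_rot: [-0.0, 0.707, 0.707, -0.0]
contact_force: [-0.8, -0.8, -0.8]
gripper_width: 0.128
grip_force: 40.0
```

Run:
```python
from h import *
s=get_state();print(s["eef_pos"],s["gripper_width"]*91.2,s["contact_force"],s["torque"])
```

```text
[0.43569233 0.2689831  0.04945268] 11.676817652478764 [-0.7772885  -0.77462788 -0.81471496] [-0.11387087  0.04134907  0.01230978]
```

Emit:
apply_moves(
  moves=[0,0,3,0,0,0,0,0,6,0,0,0,0,0,9,0,0,0,0,0,9,0,0,0],
)

```text
time_s: 28.75
eef_pos: [0.4359, 0.2691, 0.0407]
ee_rot: [-0.0, 0.707, 0.707, -0.0]
contact_force: [0.3, 1.0, -0.9]
gripper_width: 0.125
grip_force: 40.0
```

Emit:
apply_moves(
  moves=[0,0,3,0,0,0,0,0,6,0,0,0,0,0,9,0,0,0,0,0,9,0,0,0],
)

```text
time_s: 29.15
eef_pos: [0.4359, 0.2691, 0.0317]
ee_rot: [-0.0, 0.708, 0.707, -0.0]
contact_force: [-0.2, 1.5, -2.3]
gripper_width: 0.131
grip_force: 40.0
```

Emit:
apply_moves(
  moves=[0,0,2,0,0,0,0,0,4,0,0,0,0,0,6,0,0,0,0,0,6,0,0,0,0,0,6,0,0,0],
)

```text
time_s: 29.65
eef_pos: [0.4358, 0.2691, 0.0259]
ee_rot: [-0.0, 0.707, 0.707, -0.0]
contact_force: [-0.6, 0.1, -2.5]
gripper_width: 0.132
grip_force: 40.0
```

Emit:
apply_moves(
  moves=[0,0,1,0,0,0,0,0,2,0,0,0,0,0,2.5,0,0,0,0,0,2.5,0,0,0],
)

```text
time_s: 30.05
eef_pos: [0.436, 0.2691, 0.0235]
ee_rot: [0.0, 0.707, 0.707, -0.0]
contact_force: [0.2, -0.2, -0.3]
gripper_width: 0.128
grip_force: 40.0
```

Run:
```python
from h import *
s=get_state();print(s["eef_pos"],s["gripper_width"]*91.2,s["contact_force"],s["torque"])
snap("scene","s7"); S=cam("scene")
e=s["eef_pos"]; im=cv2.imread("pics/s7_raw.png")
# expected bar ends if carrier at eef, bar top z=.010+.078
P=proj(S,[[e[0],e[1]-.042,.088],[e[0],e[1]+.042,.088],[e[0],e[1]-.042,.010],[.436,.268-.042,.042],[.436,.268+.042,.042]]); print(P.round(1))
h=cv2.cvtColor(im,cv2.COLOR_BGR2HSV)
x0,y0=P[:,0].min()-15,P[:,1].min()-15; x1,y1=P[:,0].max()+15,P[:,1].max()+25
x0,y0,x1,y1=map(int,(x0,y0,x1,y1)); print(x0,y0)
for r in range(y0,y1,2): print(r,''.join('%3d'%(v//3) for v in im[r,x0:x1:2].mean(1)))
```

```text
[0.43600236 0.26913819 0.02349628] 11.64378152934232 [ 0.18016205 -0.21723011 -0.3105238 ] [-0.05033465  0.06956563 -0.16684363]
[[174.3 171.8]
 [159.9 162.2]
 [176.4 194. ]
 [175.8 185.2]
 [161.6 175.3]]
144 147
147  21 19 19 18 19 18 15 27 47 48 44 32 18 21 30 22 18 20 31 27 29 51 68 59
149  20 19 19 32 30 12 11 22 34 27 22 19 27 38 41 26 19 20 14  9  9 33 55 62
151  19 24 38 59 58 17 13 21 32 23 19 18 24 28 25 25 24 16 10  8  8  8 11 16
153  29 35 53 75 63 31 35 38 38 24 18 19 19 21 25 57 55 12  7  7  7  8  9  8
155  31 35 52 54 48 43 46 31 24 19 19 19 19 21 27 62 61 22  4  9  8  6  6  8
157  24 32 39 45 45 55 62 34 21 21 20 16 17 23 32 47 61 32  5  6  8  9  7  6
159  24 29 48 68 74 78 74 37 22 23 27 19 11 20 37 55 64 48 15  6  8  6  8 11
161  49 33 41 66 73 78 76 56 22 25 36 24  9 16 38 70 81 80 42 11 17 17 20 21
163  69 34 47 63 71 76 78 67 23 23 35 28 10 15 35 71 81 82 68 37 44 42 43 23
165  75 39 10 30 64 74 77 67 22 23 36 32 21 14 32 62 78 75 71 67 45 45 44 33
167  74 58 27 55 74 78 74 65 27 22 32 39 69 44 31 44 54 49 78 63 47 47 53 59
169  67 37 65 76 77 77 72 64 35 21 29 39
[... 1184 characters left out ...]
5  9  8
201  10  8  8  8  8  7 10  8  5  7  6 14 22 15 11  8  6  7  8  6  7  5  7  7
203  12 10 10  5  8  8  6  8  8  6  8  7  8  7  8  7  7  9  8  8  8  8  8  6
205  12 13 11 11  6  7  8  7  7  7  8  8  7  8  7  6  7  7  7  7  8  9  7  9
207  11 13 12 10  9  8  9  6  8  8  8  7  7  6  7  8  5  9  8  8  6  6  6 10
209   6 10 10 12 10  8  8  9  7  7  7  7  8  5  8  7 13 23 32 36 30 17 10  9
211   7  7 11 12 11 11 13 22  7  9  9  7  7  6  7 19 55 72 71 74 72 56 26  6
213   6  8  9 10 11 12 11 17  8  7  8  8  7  7 12 54 78 74 52 47 62 58 45 15
215   9  8  8  6  9 11 12 13 11  9  8  9  5  8 19 67 62 47 43 42 45 55 64 27
217  32 13  7  6  8  9 11 12 11 11  9  9  7  6 13 56 64 53 55 60 65 75 78 34
```

Emit:
apply_moves(
  moves=[0,0,0.7,0,0,0,0,0,1.4,0,0,0,0,0,2,0,0,0,0,0,2,0,0,0],
)

```text
time_s: 30.5
eef_pos: [0.4363, 0.2692, 0.023]
ee_rot: [0.0, 0.707, 0.707, 0.001]
contact_force: [-6.6, -4.2, 36.1]
gripper_width: 0.13
grip_force: 40.0
```

Firm stop at a reported z of 0.023, the value predicted for fully home. Ease off the press and release.

Emit:
apply_moves(
  moves=[0,0,-1,0,0,0,0,0,-1.5,0,0,0,0,0,-1.5,0,0,0],
)

```text
time_s: 30.8
eef_pos: [0.4361, 0.2692, 0.0231]
ee_rot: [0.0, 0.707, 0.707, 0.0]
contact_force: [-2.8, -0.2, 7.1]
gripper_width: 0.129
grip_force: 40.0
```

Emit:
apply_moves(
  moves=[0,0,0,0,0,0,0,0,0,0,0,0,0,0,0,0,0,0,0,0,0,0,0,0,0,0,0,0,0,0],
  fingers=36,
)

```text
time_s: 31.3
eef_pos: [0.436, 0.2691, 0.023]
ee_rot: [-0.0, 0.707, 0.707, -0.0]
contact_force: [0.1, -0.0, 0.5]
gripper_width: 0.394
grip_force: 0.0
```

Emit:
apply_moves(
  moves=[0,0,-15,0,0,0,0,0,-40,0,0,0,0,0,-80,0,0,0,0,0,-120,0,0,0,0,0,-160,0,0,0,0,0,-180,0,0,0,0,0,-180,0,0,0,0,0,-180,0,0,0],
)

```text
time_s: 32.1
eef_pos: [0.4359, 0.2691, 0.2029]
ee_rot: [0.0, 0.707, 0.707, 0.0]
contact_force: [-0.6, 0.3, -0.7]
gripper_width: 0.395
grip_force: 0.0
```

Run:
```python
from h import *
s=get_state();print(s["eef_pos"],s["gripper_width"]*91.2,s["contact_force"],s["torque"])
b=cv2.imread("pics/s7_raw.png").astype(int)
snap("scene","s8"); S=cam("scene"); im=cv2.imread("pics/s8_raw.png")
P=proj(S,[[.436,.268-.042,.088],[.436,.268+.042,.088],[.436,.226,.062]]); print(P.round(1))
for r in range(157,205,2): print(r,' '.join('%3d'%v for v in im[r,150:190:2].mean(1)))
# bar mask by brightness
```

```text
[0.43594705 0.26908665 0.20293344] 36.01098905736932 [-0.60553685  0.30219018 -0.66514582] [-0.06306666  0.01501931  0.0146496 ]
[[174.5 171.9]
 [160.1 162.4]
 [175.2 179.5]]
157 177 155 165 197 206 193 202 205 212 229 212 209 170 182  94  19  18  20  26  15
159 209 223 233 226 202  98  78  94 199 194 164 175 175 194 145  45  24  17  28  25
161 211 218 233 233 230 167 142  87 190 225 228 222 222 242 241 129  32  54  51  62
163 195 213 229 234 229 233 235 181 168 218 227 229 240 244 245 204 109 135 127 131
165  87 191 223 232 217 208 241 242 206 202 231 234 235 238 225 217 203 134 135 134
167 168 225 234 224 204 162 170 229 245 236 237 227 210 164 150 235 192 142 142 160
169 227 233 233 219 195 167 121 134 204 244 245 225 126  33 116 205 202 201 214 227
171 229 234 229 223 220 195 128 114 115 173 233 246 237 105 118 198 205 217 231 227
173 222 225 234 230 223 201 142 130 111 116 172 232 250 134  66 164 192 195 225 208
175 223 201 217 219 216 191 149 149 136 120 151 219 249 135  26  57 104 147 146  85
177 221 221 210 201 144 144 148 148 149 148 155 215 247 138  25  23  21  28  23  25
1
[... 390 characters left out ...]
 211 199 211 128  42  21  22
189  94  62  87  92 101 131 157 207 216 152 123 138 200 228 169 183 225 132  50  27
191  63  33  51  77  92  96 113 149 187 217 183 136 183 227 142 138 221 174 111  46
193  33  62  42  43  70  90  96 108 143 174 217 191 159 205 116 108 157 122  86  43
195  71  91  32  23  40  61  84  95 106 132 190 204 109 111 102  99  85  71  41  27
197  42  24  25  25  26  27  54  83 118 142 150 162 106  97  77  51  29  23  14  25
199  24  15  20  26  27  25  20  40  85 110  96  83  62  40  29  22  26  17  25  25
201  25  25  24  23  24  28  27  25  41  65  45  33  24  26  22  24  25  27  16  23
203  26  23  28  23  27  27  24  18  28  28  24  22  23  24  25  17  25  22  16  29
```

The pixel values put the bar from (160,162) to (175,172), where a carrier fully home should be. Next, back to the open vial on the tray.

Emit:
apply_moves(
  moves=[-40,5,0,0,0,-8,-85,10,0,0,0,-16,-130,15,0,0,0,-24,-175,20,0,0,0,-32,-220,25,0,0,0,-40,-265,30,0,0,0,-48,-310,33,0,0,0,-56,-355,36,0,0,0,-64],
  fingers=66,
  squeeze=8,
)

```text
time_s: 32.95
eef_pos: [0.4694, -0.0579, 0.2018]
ee_rot: [-0.001, 0.278, 0.961, -0.0]
contact_force: [1.8, -0.6, -0.1]
gripper_width: 0.724
grip_force: 0.0
```

Run:
```python
from h import *
go(.4718,-.329,.15,83.7)
```

```text
go [-146.8 -227.9   51.6] [-1.000e-02 -1.300e-01 -2.597e+01] t 32.95
```

Emit:
apply_moves(
  moves=[-18,-36,0,0,0,-8,-36,-73,0,0,0,-16,-54,-110,0,0,0,-19.7,-72,-147,0,0,0,-19.7,-90,-183,0,0,0,-19.7,-106,-218,0,0,0,-19.7,-106,-218,0,0,0,-19.7,-106,-218,0,0,0,-19.7],
)

```text
time_s: 33.75
eef_pos: [0.4414, -0.2972, 0.2016]
ee_rot: [-0.001, 0.113, 0.994, 0.001]
contact_force: [0.8, -0.3, 0.3]
gripper_width: 0.727
grip_force: 0.0
```

Emit:
apply_moves(
  moves=[0,0,0,0,0,0,0,0,0,0,0,0],
)

```text
time_s: 33.95
eef_pos: [0.4423, -0.296, 0.2027]
ee_rot: [-0.0, 0.111, 0.994, 0.0]
contact_force: [0.0, 0.2, 0.8]
gripper_width: 0.721
grip_force: 0.0
```

Run:
```python
from h import *
print(get_state()["eef_pos"]);go(.4718,-.329,.1,83.7)
# tray vial check: top & scene predicted vs. measured handled below
```

```text
[ 0.44227355 -0.29604928  0.20272056]
go [-36.2 -25.6 102.7] [ 0.03 -0.04 -6.49] t 33.95
```

Emit:
apply_moves(
  moves=[-18,-13,0,0,0,-3,-36,-25.6,0,0,0,-6.5,-36,-25.6,10,0,0,-6.5,-36,-25.6,40,0,0,-6.5,-36,-25.6,70,0,0,-6.5,-36,-25.6,70,0,0,-6.5,-36,-25.6,70,0,0,-6.5,-36,-25.6,70,0,0,-6.5],
)

```text
time_s: 34.75
eef_pos: [0.4723, -0.3303, 0.1345]
ee_rot: [0.001, 0.055, 0.998, -0.001]
contact_force: [-1.0, -0.5, -0.9]
gripper_width: 0.723
grip_force: 0.0
```

Run:
```python
from h import *
print(get_state()["eef_pos"]);go(.4718,-.329,.037,83.7)
```

```text
[ 0.47231897 -0.33034714  0.13454831]
go [ 0.8  1.4 97.5] [-0.06  0.09 -0.05] t 34.75
```

Emit:
apply_moves(
  moves=[0.5,1,25,0,0,0,0.5,1,50,0,0,0,0.5,1,70,0,0,0,0.5,1,85,0,0,0,0.5,1,96,0,0,0,0.5,1,96,0,0,0,0.5,1,96,0,0,0],
)

```text
time_s: 35.45
eef_pos: [0.4718, -0.3295, 0.038]
ee_rot: [0.0, 0.055, 0.998, -0.0]
contact_force: [0.4, -0.7, 0.9]
gripper_width: 0.726
grip_force: 0.0
```

Emit:
apply_moves(
  moves=[0,0,0,0,0,0,0,0,0,0,0,0,0,0,0,0,0,0,0,0,0,0,0,0,0,0,0,0,0,0,0,0,0,0,0,0,0,0,0,0,0,0],
  fingers=30,
)

```text
time_s: 36.15
eef_pos: [0.4714, -0.3293, 0.0372]
ee_rot: [0.0, 0.055, 0.998, -0.0]
contact_force: [-0.1, -1.0, 3.1]
gripper_width: 0.414
grip_force: 8.1
```

Run:
```python
from h import *
s=get_state();print(s["eef_pos"],s["gripper_width"]*91.2,s["grip_force"],s["contact_force"])
```

```text
[ 0.47137615 -0.32927598  0.03715182] 37.72047380896256 8.108043446636156 [-0.07810421 -0.95097366  3.11618913]
```

Gripped as before, 37.7 mm. Lift and carry back to the rear stand.

Emit:
apply_moves(
  moves=[0,0,-8,0,0,0,0,0,-25,0,0,0,0,0,-50,0,0,0,0,0,-80,0,0,0,0,0,-110,0,0,0,0,0,-138,0,0,0,0,0,-138,0,0,0,0,0,-138,0,0,0],
)

```text
time_s: 36.95
eef_pos: [0.4713, -0.3291, 0.1756]
ee_rot: [0.0, 0.055, 0.998, -0.0]
contact_force: [-0.2, 0.0, -0.8]
gripper_width: 0.412
grip_force: 7.7
```

Run:
```python
from h import *
print(get_state()["eef_pos"],get_state()["grip_force"]);go(.5747,-.0145,.175,70)
```

```text
[ 0.47130813 -0.32912052  0.17557544] 7.710288485935438
go [-67.9 324.1   0.5] [-0.02  0.05 13.64] t 36.95
```

Emit:
apply_moves(
  moves=[-4,20,0,0,0,1,-12,55,0,0,0,3,-20,95,0,0,0,5,-28,135,0,0,0,7,-37,175,0,0,0,9,-45,215,0,0,0,11,-53,255,0,0,0,13,-60,285,0,0,0,13.6],
)

```text
time_s: 37.75
eef_pos: [0.5619, -0.05, 0.1737]
ee_rot: [-0.001, 0.174, 0.985, 0.0]
contact_force: [0.2, -0.2, -0.2]
gripper_width: 0.413
grip_force: 7.7
```

Run:
```python
from h import *
print(get_state()["eef_pos"],get_state()["grip_force"]);go(.5747,-.0145,.175,70)
```

```text
[ 0.56185243 -0.05002526  0.1737449 ] 7.716348965938686
go [ 0.1 37.8 -1.3] [-0.   -0.14  0.01] t 37.75
```

Emit:
apply_moves(
  moves=[0,18,0,0,0,0,0,33,0,0,0,0,0,37.8,0,0,0,0,0,37.8,0,0,0,0,0,37.8,0,0,0,0,0,37.8,0,0,0,0],
)

```text
time_s: 38.35
eef_pos: [0.5751, -0.0178, 0.175]
ee_rot: [-0.0, 0.174, 0.985, -0.0]
contact_force: [0.9, 0.1, -0.9]
gripper_width: 0.415
grip_force: 7.7
```

Run:
```python
from h import *
print(get_state()["eef_pos"],get_state()["grip_force"]);go(.5747,-.0145,.04,70)
```

```text
[ 0.57509315 -0.01783585  0.1749646 ] 7.713871428528432
go [  1.5   3.  135. ] [-0.01 -0.01 -0.01] t 38.35
```

Emit:
apply_moves(
  moves=[1.5,3,25,0,0,0,1.5,3,55,0,0,0,1.5,3,85,0,0,0,1.5,3,110,0,0,0,1.5,3,125,0,0,0,1.5,3,131,0,0,0,1.5,3,134,0,0,0,1.5,3,134,0,0,0],
)

```text
time_s: 39.15
eef_pos: [0.5752, -0.014, 0.0414]
ee_rot: [0.0, 0.173, 0.985, -0.0]
contact_force: [0.6, -0.8, -0.5]
gripper_width: 0.416
grip_force: 7.7
```

Emit:
apply_moves(
  moves=[0,0,0.5,0,0,0,0,0,1,0,0,0,0,0,1,0,0,0],
)

```text
time_s: 39.45
eef_pos: [0.5752, -0.0137, 0.0405]
ee_rot: [0.0, 0.173, 0.985, 0.0]
contact_force: [0.4, -0.6, -0.2]
gripper_width: 0.413
grip_force: 7.7
```

Emit:
apply_moves(
  moves=[0,0,0.5,0,0,0,0,0,1,0,0,0,0,0,1,0,0,0],
)

```text
time_s: 39.75
eef_pos: [0.5751, -0.0137, 0.0392]
ee_rot: [0.0, 0.173, 0.985, -0.0]
contact_force: [-0.7, -1.0, 2.5]
gripper_width: 0.412
grip_force: 8.1
```

Contact at the expected height. Release to 56 mm, lift, and go on to the capped vial.

Emit:
apply_moves(
  moves=[0,0,0,0,0,0,0,0,0,0,0,0,0,0,0,0,0,0,0,0,0,0,0,0,0,0,0,0,0,0],
  fingers=56,
)

```text
time_s: 40.25
eef_pos: [0.5749, -0.0137, 0.039]
ee_rot: [-0.0, 0.173, 0.985, -0.0]
contact_force: [-0.9, 0.2, -0.3]
gripper_width: 0.61
grip_force: 0.0
```

Emit:
apply_moves(
  moves=[0,0,-15,0,0,0,0,0,-40,0,0,0,0,0,-80,0,0,0,0,0,-120,0,0,0,0,0,-158,0,0,0,0,0,-158,0,0,0,0,0,-158,0,0,0],
)

```text
time_s: 40.95
eef_pos: [0.5752, -0.0137, 0.1976]
ee_rot: [0.001, 0.173, 0.985, 0.0]
contact_force: [-0.5, 0.5, -0.9]
gripper_width: 0.615
grip_force: 0.0
```

Run:
```python
from h import *
s=get_state();print(s["eef_pos"],s["contact_force"]);go(.388,-.3238,.15,83.7)
```

```text
[ 0.57524206 -0.01369165  0.19758387] [-0.52528084  0.48494667 -0.91982789]
go [  70.2 -355.4   47.4] [ 1.000e-02  9.000e-02 -1.365e+01] t 40.95
```

Emit:
apply_moves(
  moves=[9,-44,0,0,0,-3,18,-88,0,0,0,-6,27,-132,0,0,0,-9,36,-176,0,0,0,-12,45,-220,0,0,0,-13.6,54,-264,0,0,0,-13.6,63,-310,0,0,0,-13.6,70,-355,0,0,0,-13.6],
  fingers=70,
  squeeze=10,
)

```text
time_s: 41.75
eef_pos: [0.386, -0.3242, 0.1956]
ee_rot: [-0.001, 0.055, 0.998, 0.001]
contact_force: [0.2, -0.5, -0.1]
gripper_width: 0.764
grip_force: 0.0
```

Emit:
apply_moves(
  moves=[0,0,0,0,0,0,0,0,0,0,0,0,0,0,0,0,0,0],
)

```text
time_s: 42.05
eef_pos: [0.3879, -0.3224, 0.1962]
ee_rot: [-0.001, 0.055, 0.998, 0.001]
contact_force: [-0.3, 0.0, 0.2]
gripper_width: 0.765
grip_force: 0.0
```

Run:
```python
from h import *
s=get_state();print(s["eef_pos"]);go(.388,-.3238,.13,83.7)
```

```text
[ 0.38792096 -0.32240877  0.19616579]
go [-0.3 -1.5 66.2] [ 0.08 -0.07 -0.04] t 42.05
```

Released earlier at z=0.040, so descend by 156 mm.

Emit:
apply_moves(
  moves=[0,-1,40,0,0,0,0,-1,80,0,0,0,0,-1,110,0,0,0,0,-1,135,0,0,0,0,-1,150,0,0,0,0,-1,156,0,0,0,0,-1,156,0,0,0,0,-1,156,0,0,0],
)

```text
time_s: 42.85
eef_pos: [0.3885, -0.3243, 0.0416]
ee_rot: [0.0, 0.055, 0.998, -0.0]
contact_force: [0.0, 0.6, -0.1]
gripper_width: 0.766
grip_force: 0.0
```

Emit:
apply_moves(
  moves=[0,0,0,0,0,0,0,0,0,0,0,0,0,0,0,0,0,0,0,0,0,0,0,0,0,0,0,0,0,0,0,0,0,0,0,0,0,0,0,0,0,0],
  fingers=36,
)

```text
time_s: 43.55
eef_pos: [0.388, -0.3246, 0.0413]
ee_rot: [0.0, 0.056, 0.998, -0.0]
contact_force: [0.4, 0.6, 6.8]
gripper_width: 0.466
grip_force: 10.0
```

Emit:
apply_moves(
  moves=[0,0,-8,0,0,0,0,0,-25,0,0,0,0,0,-50,0,0,0,0,0,-80,0,0,0,0,0,-110,0,0,0,0,0,-138,0,0,0,0,0,-138,0,0,0,0,0,-138,0,0,0],
)

```text
time_s: 44.35
eef_pos: [0.3879, -0.3245, 0.1795]
ee_rot: [0.0, 0.055, 0.998, -0.0]
contact_force: [-0.7, -0.8, -1.5]
gripper_width: 0.464
grip_force: 10.0
```

Run:
```python
from h import *
s=get_state();print(s["eef_pos"],s["gripper_width"]*91.2,s["grip_force"],s["contact_force"]);go(.4993,-.010,.178,83.7)
```

```text
[ 0.38792995 -0.32450636  0.17951447] 42.28910326311529 9.999923649884295 [-0.65031404 -0.78686753 -1.46316166]
go [-75.9 324.9   1.4] [-0.04  0.04 -0.06] t 44.35
```

Capped vial held (42.3 mm). Carry it back.

Emit:
apply_moves(
  moves=[-4,18,0,0,0,0,-13,55,0,0,0,0,-22,95,0,0,0,0,-31,135,0,0,0,0,-41,175,0,0,0,0,-50,215,0,0,0,0,-60,255,0,0,0,0,-68,290,0,0,0,0],
)

```text
time_s: 45.15
eef_pos: [0.4872, -0.0417, 0.1779]
ee_rot: [-0.001, 0.055, 0.998, 0.0]
contact_force: [-0.7, -0.5, -0.7]
gripper_width: 0.466
grip_force: 10.0
```

Emit:
apply_moves(
  moves=[-5,20,0,0,0,0,-8,34,0,0,0,0,-8,35,0,0,0,0,-8,35,0,0,0,0,-8,35,0,0,0,0,-8,35,0,0,0,0],
)

```text
time_s: 45.75
eef_pos: [0.4992, -0.0108, 0.179]
ee_rot: [-0.0, 0.056, 0.998, -0.0]
contact_force: [0.3, -0.0, -0.9]
gripper_width: 0.463
grip_force: 10.0
```

Run:
```python
from h import *
s=get_state();print(s["eef_pos"],s["gripper_width"]*91.2,s["grip_force"]);go(.4993,-.010,.045,83.7)
```

```text
[ 0.49915037 -0.01075841  0.17897928] 42.23171830871428 9.999946803145576
go [-1.00e-01  8.00e-01  1.34e+02] [-0.01 -0.01 -0.13] t 45.75
```

Emit:
apply_moves(
  moves=[0,0.8,25,0,0,0,0,0.8,55,0,0,0,0,0.8,85,0,0,0,0,0.8,110,0,0,0,0,0.8,125,0,0,0,0,0.8,131,0,0,0,0,0.8,134,0,0,0,0,0.8,134,0,0,0],
)

```text
time_s: 46.55
eef_pos: [0.4998, -0.0094, 0.0454]
ee_rot: [0.0, 0.056, 0.998, -0.0]
contact_force: [-0.0, -0.5, -1.5]
gripper_width: 0.467
grip_force: 10.0
```

Emit:
apply_moves(
  moves=[0,0,0.5,0,0,0,0,0,1,0,0,0,0,0,1,0,0,0],
)

```text
time_s: 46.85
eef_pos: [0.4997, -0.0091, 0.0444]
ee_rot: [0.0, 0.055, 0.998, -0.0]
contact_force: [-0.1, -0.9, -0.6]
gripper_width: 0.464
grip_force: 10.0
```

Emit:
apply_moves(
  moves=[0,0,0.5,0,0,0,0,0,1,0,0,0,0,0,1,0,0,0],
)

```text
time_s: 47.15
eef_pos: [0.4998, -0.0091, 0.0433]
ee_rot: [0.0, 0.055, 0.998, -0.0]
contact_force: [0.6, 0.1, 5.2]
gripper_width: 0.468
grip_force: 10.0
```

Emit:
apply_moves(
  moves=[0,0,0,0,0,0,0,0,0,0,0,0,0,0,0,0,0,0,0,0,0,0,0,0,0,0,0,0,0,0],
  fingers=70,
)

```text
time_s: 47.65
eef_pos: [0.4995, -0.0091, 0.043]
ee_rot: [-0.0, 0.055, 0.998, 0.0]
contact_force: [0.0, 0.7, -0.5]
gripper_width: 0.767
grip_force: 0.0
```

Emit:
apply_moves(
  moves=[0,0,-15,0,0,0,0,0,-40,0,0,0,0,0,-80,0,0,0,0,0,-120,0,0,0,0,0,-160,0,0,0,0,0,-200,0,0,0,0,0,-200,0,0,0,0,0,-200,0,0,0],
)

```text
time_s: 48.45
eef_pos: [0.4998, -0.0091, 0.2436]
ee_rot: [0.001, 0.055, 0.998, -0.0]
contact_force: [0.3, -0.3, -0.2]
gripper_width: 0.766
grip_force: 0.0
```

Emit:
apply_moves(
  moves=[25,40,0,0,0,0,50,80,0,0,0,0,70,120,0,0,0,0,90,160,0,0,0,0,100,200,0,0,0,0,110,245,0,0,0,0,130,290,0,0,0,0,150,335,0,0,0,0],
)

```text
time_s: 49.25
eef_pos: [0.386, 0.3418, 0.2415]
ee_rot: [-0.001, 0.056, 0.998, -0.001]
contact_force: [1.5, -0.0, -0.8]
gripper_width: 0.764
grip_force: 0.0
```

Emit:
apply_moves(
  moves=[30,40,0,0,0,0,60,80,0,0,0,0,90,120,0,0,0,0,120,160,0,0,0,0,140,200,0,0,0,0,160,240,0,0,0,0,180,260,0,0,0,0,180,260,0,0,0,0],
)

```text
time_s: 50.05
eef_pos: [0.2346, 0.6206, 0.2403]
ee_rot: [-0.001, 0.054, 0.999, -0.001]
contact_force: [-0.2, -0.4, -0.5]
gripper_width: 0.766
grip_force: 0.0
```

Emit:
apply_moves(
  moves=[0,0,0,0,0,0,0,0,0,0,0,0,0,0,0,0,0,0,0,0,0,0,0,0],
)

```text
time_s: 50.45
eef_pos: [0.238, 0.6182, 0.2431]
ee_rot: [0.0, 0.056, 0.998, -0.0]
contact_force: [-0.6, -0.4, -0.3]
gripper_width: 0.766
grip_force: 0.0
```

Run:
```python
from h import *
s=get_state();print(s["eef_pos"],s["contact_force"])
snap("top","t9"); snap("scene","s9")
for n,o in(("t9","top0"),("s9","sc0")):
    a=cv2.imread(f"pics/{n}_raw.png");b=cv2.imread(f"pics/{o}_raw.png")
    boxes=dict(rack=(215,150,80,85),cap=(190,245,35,25),marker=(250,230,30,60),greens=(285,205,35,65),tray=(345,195,60,90),beaker=(105,110,50,55)) if n=="t9" else dict(rack=(215,180,65,60),tray=(250,255,110,75),greens=(222,210,55,60),marker=(185,225,45,40))
    for k,(x,y,w,h) in boxes.items():
        A,B=a[y:y+h,x:x+w],b[y:y+h,x:x+w]; d=cv2.absdiff(A,B).max(2)
        print(n,k,"changed px",int((d>60).sum()),"of",w*h)
T=cam("top");a=cv2.imread("pics/t9_raw.png");b=cv2.imread("pics/top0_raw.png")
# local shift of each vial top by template match
for k,(x,y,w,h) in dict(capped=(240,196,24,24),open=(242,167,24,22)).items():
    t=b[y:y+h,x:x+w]; s=a[y-8:y+h+8,x-8:x+w+8]; m=cv2.matchTemplate(s,t,cv2.TM_CCOEFF_NORMED); _,v,_,l=cv2.minMaxLoc(m); print(k,"px shift",np.array(l)-8,round(v,3))
# carrier bar in top: white strip
P=proj(T,[[.436,.226,.088],[.436,.310,.088]]); print(P.round(1))
g=a.mean(2)
for r in range(222,246,2): print(r,' '.join('%3d'%v for v in g[r,118:172:2]))
```

```text
[0.23801616 0.6181808  0.24309811] [-0.61870553 -0.41670457 -0.26913504]
t9 rack changed px 203 of 6800
t9 cap changed px 0 of 875
t9 marker changed px 0 of 1800
t9 greens changed px 0 of 2275
t9 tray changed px 0 of 5400
t9 beaker changed px 0 of 2750
s9 rack changed px 130 of 3900
s9 tray changed px 0 of 8250
s9 greens changed px 8 of 3300
s9 marker changed px 0 of 1800
capped px shift [0 0] 0.899
open px shift [-1  0] 0.958
[[151.8 233. ]
 [116.8 232.6]]
222  37  32  33  30 127 156 112 112 113 112 112 110 112 112 112 114 114 113 113 115 125 227 114  54  37  35  38
224  33  29  45 243 241 241 241 240 240 243 244 244 243 230 208 205 202 213 217 187 159 144 137  55  36  37  33
226  25  24  48 245 244 244 245 245 241 242 242 242 242 242 243 243 243 243 244 243 242 242 220  58  37  37  35
228  30  30  28 224 232 221 211 211 209 231 232 233 211 178 183 186 203 197 190 160 120 122 123  50  36  32  37
230 221 236 233 220 193 189 185 178 185 179 174 151 148 147 162 144 141 153 165 161 131 116 121  46  36  37  33
232 245 247 246 247 247 247 247 247 247 247 247 247 247 247 247 247 247 244 210 184 165 123 114  43  35  36  38
234 229 245 245 245 246 246 246 245 245 245 246 246 246 246 246 247 247 241 199 164 166 113 113  43  36  36  34
236  30  22  25 137 146 145 145 145 147 146 144 146 145 146 146 148 150 149 147 158 138 116 113  41  35  38  36
238  36  38  37 118 141 141 140 139 141 146 158 164 164 181 195 200 207 191 192 173 115 115 108  37  38  34  34
240  30  25 219 239 241 242 242 242 242 242 242 242 242 242 241 240 243 244 244 243 230 220 128  36  39  33  31
242  35  38 152 193 209 215 224 211 213 237 244 244 245 243 241 241 242 243 243 242 243 245 151  36  36  34  34
244  37  39  33  92 188 124 115 113 113 112 111 113 112 115 113 111 112 115 119 115 123 106  95  33  34  32  36
```

Checks by code: each vial is within 1 px (under 3 mm) of its starting place. The loose cap, marker, beaker and tray regions are unchanged. The bar is where a seated carrier should be, and nothing touches the robot. Handing in.

```bash
python3 -c "
from workcell import *
print(close_job())"
```

```text
the job is handed in; nothing more can be done
None
```

I handed the job in at about 50 s: by my checks the carrier is fully home in the clip, both vials stand upright within about 3 mm of where they started, and the beaker, loose cap and marker are undisturbed; the hand-in returned no verdict.

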